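Lock the gang fixture, clearing the cans away and back

TASK

The blue blank and the steel wedge stand behind the green can and the yellow bottle: first set both of these aside on the black parking mat, standing upright. Then stand the blue blank in the fixture, square, in line with and close beside the two bare aluminium blanks, and drive the wedge foot-down into the last gap between it and the end stop until it is fully home on the fixture's base and the row is tight. Finally stand the can and the bottle back, each on the round pad of its own colour, never tipping them over.

Things in the scene. Friction and masses are not known exactly. Their poses are not given: they have to be found in the camera images.
- can_green: Closed green spray can with white cap, loose, standing upright. Body 52 mm diameter up to 125 mm, white cap above narrowing to 38 mm, 150 mm tall in all. About 0.3 kg. Origin: centre of its underside, z up. It starts standing on the green pad, in the way of the blank and wedge.
- can_yellow: Closed yellow bottle with black band and black nozzle top, loose, standing upright. Body 52 mm diameter up to 125 mm, nozzle above narrowing to 16 mm, 150 mm tall in all. About 0.3 kg. Origin: centre of its underside, z up. It starts standing on the yellow pad, in the way of the blank and wedge.
- pad_green: Fixed round green pad, 78 mm diameter, 3 mm thick, on a 4 mm aluminium plate. The green can's place. Origin: centre of the pad's underside (its top, where the can stands, is 3 mm higher), z up.
- pad_yellow: Fixed round yellow pad, 78 mm diameter, 3 mm thick, on the same plate. The yellow bottle's place. Origin: centre of the pad's underside (its top is 3 mm higher), z up.
- park: Fixed black rubber parking mat on the bench with a thin yellow border, 120 mm along its x, 200 mm along its y, 3 mm thick. Origin: centre of its underside (on the bench), z up. It starts empty and has room for both cans side by side along y.
- rail: Fixed fixture: dark steel base 90 (x) by 203 (y) mm, 12 thick; at each y end a dark steel stop, top at z = 62, inner faces at y = +-76.5. Sides open. Origin: centre of base underside on the bench, z up. Blanks stand on the base (z = 12) at x = 0 in a row along y; when tight: aluminium a y = 56.5, aluminium b 16.5, blue -23.5, wedge -60 (gap 33 mm).
- blank_a: Bare aluminium blank, loose, 44 mm (x) by 40 mm (y) by 50 mm tall, black round mark on top, 0.165 kg, already in the fixture beside its +y stop. Origin: centre of its underside, z up.
- blank_b: Second bare aluminium blank, same size, loose, in the fixture next to blank a on its -y side (a millimetre or two of slack). Origin: centre of its underside, z up.
- blank_c: Blue blank, loose, 44 mm (x) by 40 mm (y) by 50 mm tall, black round mark on top, about 0.165 kg, standing on the 4 mm plate behind the cans. Its 44 mm side goes along the fixture's x (either way round). Origin: centre of its underside, z up.
- wedge: Steel wedge, orange head, loose, on foot on the 4 mm plate behind the cans. 44 mm wide (x); along y both sides taper evenly, 16 mm thick at the foot, 32 at 50 height. Head: height 56 to 84, 36 (x) by 20 (y). 0.18 kg. Origin: centre of foot underside, z up. Goes in with x along the fixture's x (either way round); pressed with up to 20 N it pushes the blanks together until the foot is on the base.
Mind the look-alikes: they are no part of the job. Of the things that look like the pad_green, take the one that is farthest to the robot's right at the start.

How it is judged:
By the outcome, as a careful person would: the job done as asked, in the order asked, and still so for the second after the job is handed in, with the robot touching nothing.
It also fails if it takes over 131 s, if anything falls off the work surface, if the arm or the gripper's body presses on something with over 40 N, if the wrist force passes 120 N, or if a joint passes its speed limit or range.

ROBOT

A 6-joint arm with a two-finger parallel gripper is mounted at the origin on the work surface. World frame = base frame: x ahead of the robot, y to its left, z up, the work surface at z = 0. Lengths are in m, angles in rad, forces in N, time in s.
With the tool pointing down it reaches from about 0.225 to 0.875 m from the base axis. Payload 3.4 kg.
Tool frame: the origin (TCP) lies at the very end of the fingers, on their centre line; the grasp point (between the pads) lies 19 mm behind it; z points along the fingers, y is the direction in which the jaws open and shut (so a half turn about z gives the same grasp; the last joint's range is limited). The gripper opens to 85 mm and grips with 20 to 120 N. Pads are 22 mm wide; open, the fingers measure 114 mm over their backs; the gripper's body (76 mm by 85 mm) begins 54 mm behind the grasp point. The pads swing forward as they close: fully open they stand 13 mm farther back than shut.
Start: joints at [1.169, 0.276, 1.505, -0, 1.361, -0.121], TCP at [0.159, 0.553, 0.231] pointing down, gripper open.
Joint ranges: [-2.89, 2.89], [-0.75, 2.08], [0.22, 2.7], [-1.18, 4.32], [0.11, 2.71], [-2.7, 2.7]. Speed limits (rad/s): [2.57, 2.57, 3.14, 3.14, 3.14, 3.14].

INTERFACE

Orientations are given as a unit quaternion [w, x, y, z].
In Python, from rig import manip, eyes gives the robot as it stands. The module is installed in compiled form; this text tells all that it offers.
- The arm moves only by the tool servo_tool, never from a script. Its argument "deltas" is one flat list of numbers, 6 for each row, row after row: the shift along the tool's x, y, z in cm, then the turn, a rotation vector about the tool's x, y, z in degrees. A call has 1 to 20 rows; each row shifts and turns the pose as measured when the row begins, along the tool's axes as they then stand; what a row does not reach is not made up. A row lasts 1/10 s, in which the tool goes at most 50 mm and 8.59 degrees, less where a joint would pass 70% of its speed; a pose out of reach is approached as far as the arm can. A call with a gripper value outside its range is refused whole. "jaw" is the finger opening in cm, from 0 to 8.54, set as the call begins (left out, the last holds). The fingers move at their own pace and stop on an object; "grip_force" is the grip in N (left out, the last holds). Time passes only in rows, so rows that do not move let the fingers close. It gives the time, the measured TCP pose, the force and the opening at its end, in the units of the state.
- manip.get_state(): the state, without advancing time (a new reading comes with each control period).
- eyes.get_image(name): name is "scene" or "top" or "wrist"; returns (picture, depth): 480x640x3 uint8, red, green, blue; 480x640 float32, m along the optical axis (not along the pixel's ray), 0 where there is no reading.
- eyes.get_calibration(name): a dict with "camera_matrix" (3x3 intrinsics, pixels), "rvec" (rotation vector, rad) and "tvec" (3), from world to camera coordinates, as OpenCV has them. Camera axes: x right, y down, z forward; pixel columns grow to the right and rows downward; lengths in m; the calibration is good to about 2 mm. A picture is of the moment at which its call begins: read the wrist's pose just before it. get_calibration takes no time and is no camera call; for the wrist camera it gives the pose at the moment of the call.
- manip.sign_off(): hands the job in, once; it reports no verdict.
The state is a dict: "clock": time; "qpos": joint angles; "qd": joint speeds; "effort": joint torques, N m; "position": TCP position; "ee_rot": TCP orientation; "contact_force": force on the tool from outside, world axes, zero at the start; "moment": the same for the moment, N m; "width": finger opening in m.
Only numpy, scipy, OpenCV 4.12 (cv2) and the standard library are available. Lean on these libraries where they do the work, as an engineer would, in place of code of your own. Each camera call takes 0.05 s, during which the arm holds its last target.

## Working session

There is one attempt and no reset: what is moved stays moved. The work goes in short steps, Python scripts to look and compute and a tool call to move; the robot and the scene stay as the last step left them, time stands still between calls to the robot, and variables do not carry over. Pictures are saved under pics/ and viewed, and the job is handed in when it is done.

Besides the shell and the picture viewer there is one more tool, called after "Call:" as name(argument=value, ...), one argument or row to a line, values as JSON. servo_tool: Moves the arm, as the interface text tells. Its arguments: {"type":"object","properties":{"deltas":{"type":"array","items":{"type":"number"}},"jaw":{"type":"number"},"grip_force":{"type":"number"}},"required":["deltas"]}

```bash
mkdir -p pics
cat > h.py <<'E'
import numpy as np, cv2
from rig import manip, eyes
from scipy.spatial.transform import Rotation as R
def cal(n):
    c=eyes.get_calibration(n); K=np.array(c['camera_matrix'],float); Rm=cv2.Rodrigues(np.array(c['rvec'],float))[0]; t=np.array(c['tvec'],float).ravel()
    return K,Rm,t
def ray(C,u,v,z):
    K,Rm,t=C; o=-Rm.T@t; d=Rm.T@np.linalg.inv(K)@np.array([u,v,1.]); s=(z-o[2])/d[2]; return o+s*d
def proj(C,p):
    K,Rm,t=C; q=K@(Rm@np.array(p,float)+t); return q[:2]/q[2]
def cloud(C,D):
    K,Rm,t=C; v,u=np.mgrid[0:480,0:640]; x=np.stack([(u-K[0,2])/K[0,0]*D,(v-K[1,2])/K[1,1]*D,D],-1)
    return (x-t)@Rm
def snap(n,f):
    C=cal(n); im,D=eyes.get_image(n); cv2.imwrite('pics/'+f+'.png',im[:,:,::-1]); np.savez('pics/'+f+'.npz',im=im,D=D,K=C[0],R=C[1],t=C[2]); return C,im,D
def load(f):
    z=np.load('pics/'+f+'.npz'); return (z['K'],z['R'],z['t']),z['im'],z['D']
E
python3 - <<'E'
from h import *
print(manip.get_state())
for n in ['scene','top','wrist']:
    C,im,D=snap(n,n+'0'); print(n,-C[1].T@C[2],C[1][2])
E
```

```text
{'clock': 0.0, 'qpos': array([ 1.16901677e+00,  2.76620551e-01,  1.50612741e+00, -4.43105116e-06,
        1.36071710e+00, -1.21028769e-01]), 'qd': array([-0.00076003, -0.00046681,  0.00123859,  0.00047974,  0.00045179,
       -0.00046321]), 'effort': array([ 1.15243016e-03, -4.16776478e+01, -2.45811385e+01,  4.68136332e-04,
        1.06119277e-02,  4.43601721e-06]), 'position': array([0.15913323, 0.55198969, 0.23042743]), 'ee_rot': array([-2.39857403e-04,  1.39914306e-01,  9.90163174e-01, -9.04959883e-04]), 'contact_force': array([-0.92414037, -0.21263292, -0.02999153]), 'moment': array([0.02595937, 0.07074351, 0.02703241]), 'width': 0.08537282348238158}
scene [ 1.07037376 -0.51957318  0.88165808] [-0.51053998  0.44321001 -0.73682685]
top [0.37294387 0.01830627 1.00675104] [ 0.11657437 -0.03563857 -0.99254235]
wrist [0.08426034 0.57353117 0.37287489] [ 0.29033295 -0.0862103  -0.9530344 ]
```

View pics/scene0.png

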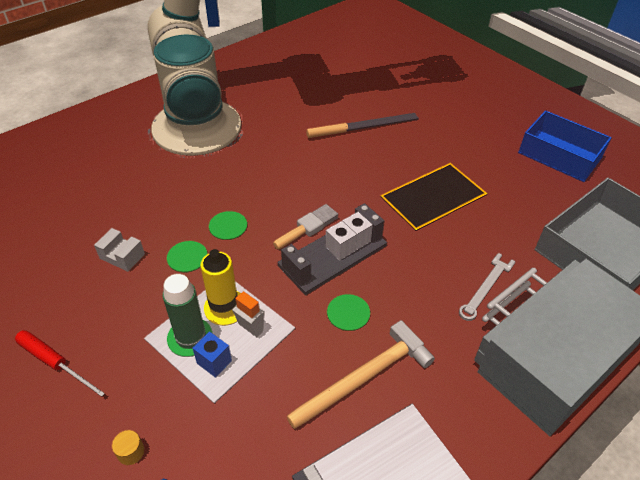

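View pics/top0.png

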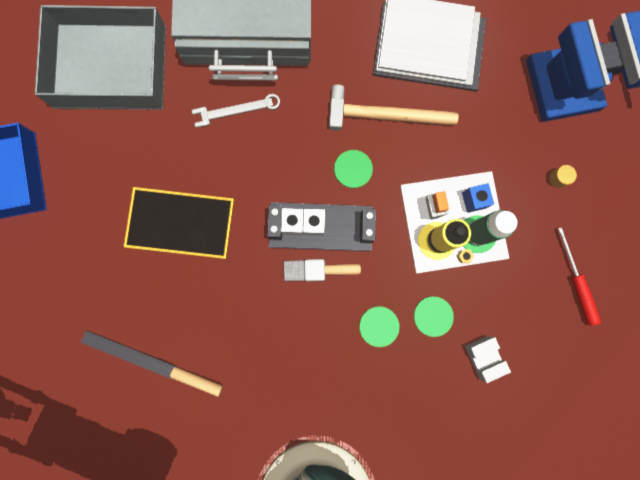

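View pics/wrist0.png

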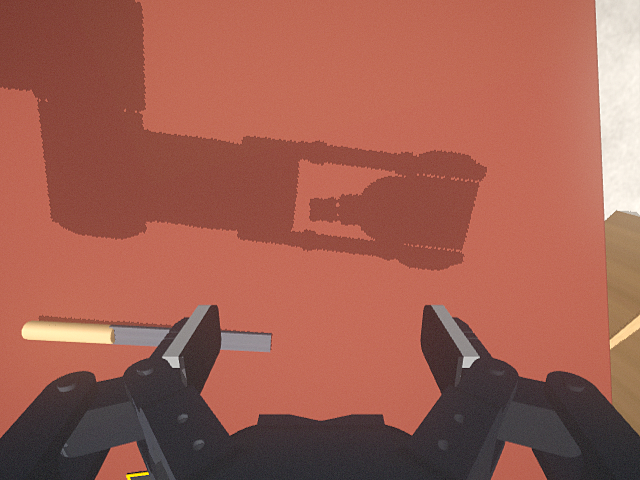

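Scene/top views: candidates for pad_green in the top picture are the discs at (353,168), (380,327), (434,317) and the one under the can at (478,235). The last is farthest right (−y), has the can on it, and is on the plate, so I take it. The other candidates:
- **Blue:** blank at (480,198); the bin at (15,170) and the vise at (570,80) are not it.
- **Orange:** wedge head at (440,203); the tan cap at (563,176) is not it.
- **Grey:** the V-block at (488,360) is not part of the job.
- **Mat:** (180,222).
- **Fixture:** (320,228).

Close crop next.

Run:
```python
from h import *
C,im,D=load('top0')
a=cv2.resize(im[155:285,390:530],None,fx=4,fy=4,interpolation=cv2.INTER_CUBIC)
b=cv2.resize(im[190:260,255:390],None,fx=4,fy=4,interpolation=cv2.INTER_CUBIC)
o=np.zeros((max(a.shape[0],1)+b.shape[0],max(a.shape[1],b.shape[1]),3),np.uint8);o[:a.shape[0],:a.shape[1]]=a
cv2.imwrite('pics/c1.png',a[:,:,::-1]);cv2.imwrite('pics/c2.png',b[:,:,::-1])
for n in ['top0','scene0']:
    C,im,D=load(n); P=cloud(C,D); hsv=cv2.cvtColor(im,cv2.COLOR_RGB2HSV); H,S,V=[hsv[...,i].astype(int) for i in range(3)]
    masks=dict(green=(H>50)&(H<75)&(S>120)&(V>60),blue=(H>105)&(H<125)&(S>120)&(V>60),orange=(H>5)&(H<14)&(S>200)&(V>180),yellow=(H>24)&(H<33)&(S>180)&(V>100),white=(S<40)&(V>150),plate=0)
    for k,m in masks.items():
        if k=='plate':continue
        nn,l,st,ce=cv2.connectedComponentsWithStats(m.astype(np.uint8))
        for i in range(1,nn):
            if st[i,4]>40:
                p=P[l==i]; p=p[np.isfinite(p).all(1)]
                print(n,k,st[i,4],ce[i].round(1),np.median(p,0).round(4),'zmax',np.percentile(p[:,2],97).round(4))
```

```text
top0 green 1065 [352.9 168.6] [ 0.638  -0.0763  0.0034] zmax 0.0069
top0 green 41 [472.6 218.5] [ 0.5347 -0.313   0.0071] zmax 0.0606
top0 green 139 [479.5 247. ] [ 0.4779 -0.3274  0.0075] zmax 0.0115
top0 green 1091 [433.2 316.3] [ 0.3416 -0.2318  0.0032] zmax 0.0066
top0 green 670 [378.9 327.8] [ 0.3189 -0.1237  0.003 ] zmax 0.0067
top0 blue 362 [634.8  28.9] [ 0.8669 -0.5819  0.151 ] zmax 0.1539
top0 blue 4802 [569.4  75.1] [ 0.7949 -0.4803  0.088 ] zmax 0.1526
top0 blue 59 [630.4  81.6] [ 0.7727 -0.5894  0.1114] zmax 0.1311
top0 blue 3524 [ 19.2 171.9] [0.6223 0.5795 0.009 ] zmax 0.0603
top0 blue 370 [480.6 196.5] [ 0.5698 -0.3175  0.0543] zmax 0.0576
top0 white 5042 [241.7  17.7] [0.9024 0.1387 0.1006] zmax 0.1037
top0 white 7228 [429.3  39.3] [ 0.9031 -0.2339  0.0305] zmax 0.0342
top0 white 6917 [104.7  58.6] [0.8641 0.4277 0.0044] zmax 0.0705
top0 white 131 [38.2 49.5] [0.8522 0.528  0.0695] zmax 0.0728
top0 white 266 [630.8  42.7] [ 0.8364 -0.5712  0.1522] zmax 0.1549
top0 white 301 [598.9  51.7] [ 0.8168 -0.5106  0.1518] zmax 0.1545
top0 white 902 [242.   43.4] [0.8582 0.141
[... 2412 characters left out ...]
0.0993] zmax 0.1019
scene0 white 400 [513.3 289.5] [0.8192 0.132  0.0767] zmax 0.0799
scene0 white 371 [175.8 283.4] [ 0.508  -0.3255  0.1559] zmax 0.1585
scene0 white 4229 [225.5 351.1] [ 0.5811 -0.2863  0.003 ] zmax 0.0061
scene0 white 44 [580.3 291.8] [0.9019 0.1989 0.0994] zmax 0.1013
scene0 white 145 [202.1 303.8] [ 0.4546 -0.2708  0.0028] zmax 0.0605
scene0 white 111 [243.2 314.9] [ 0.5615 -0.2463  0.057 ] zmax 0.0597
scene0 white 591 [412.  341.2] [ 0.7647 -0.0458  0.0247] zmax 0.0281
scene0 white 622 [600.3 361. ] [0.9983 0.1069 0.0995] zmax 0.1021
scene0 white 174 [ 81.2 379.1] [ 0.4717 -0.505   0.0139] zmax 0.0166
scene0 white 6893 [390.8 453.7] [ 0.8755 -0.2025  0.0291] zmax 0.032
```

View pics/c1.png

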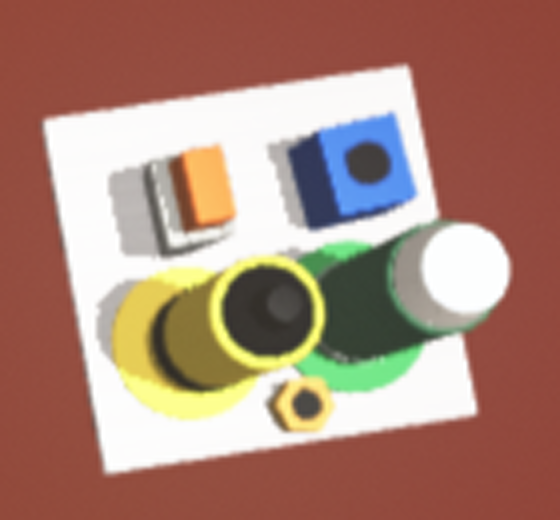

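View pics/c2.png

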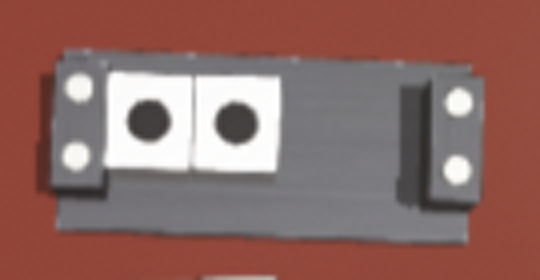

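Run:
```python
from h import *
for n in ['top0','scene0']:
    C,im,D=load(n); P=cloud(C,D); x,y,z=[P[...,i] for i in range(3)]
    reg=(x>.43)&(x<.62)&(y<-.17)&(y>-.40)
    for nm,m in dict(capg=reg&(z>.152)&(y<-.295),yel=reg&(z>.126)&(z<.14)&(y>-.295),gsh=reg&(z>.12)&(z<.14)&(y<-.295),nozz=reg&(z>.15)&(y>-.295)).items():
        v,u=np.nonzero(m)
        if len(u)>5:
            zz={'capg':.157,'yel':.132,'nozz':.157,'gsh':.132}[nm]
            c,r=cv2.minEnclosingCircle(np.array([ray(C,a,b,zz)[:2] for a,b in zip(u,v)],np.float32)*1000)
            print(n,nm,len(u),'z',np.median(z[m]).round(4),'circ',np.round(c,1),round(r,1))
    hsv=cv2.cvtColor(im,cv2.COLOR_RGB2HSV); H,S,V=[hsv[...,i].astype(int) for i in range(3)]
    # pads: rays on z .007
    for nm,mm in dict(padg=(H>50)&(H<80)&(S>90)&(z<.012),pady=(H>22)&(H<33)&(S>100)&(z<.012)).items():
        v,u=np.nonzero(mm&reg)
        q=np.array([ray(C,a,b,.007)[:2] for a,b in zip(u,v)],np.float32)*1000
        c,r=cv2.minEnclosingCircle(q); print(n,nm,len(u),np.round(c,1),round(r,1))
    bl=(H>105)&(H<125)&(S>120)&(V>60)&reg&(z>.05)&(z<.06); pts=cv2.findContours(bl.astype(np.uint8),0,2)[0]
    v,u=np.nonzero(bl|(reg&(z>.0525)&(z<.06)&(y<-.27)&(x>.545))); q=np.array([ray(C,a,b,.054)[:2] for a,b in zip(u,v)],np.float32)*1000
    print(n,'blue',cv2.minAreaRect(q))
    w=reg&(z>.082)&(z<.096)&(y>-.27)&(x>.54); v,u=np.nonzero(w); q=np.array([ray(C,a,b,.088)[:2] for a,b in zip(u,v)],np.float32)*1000
    print(n,'wedge',len(u),cv2.minAreaRect(q))
    # mat
    ym=(H>18)&(H<33)&(S>120)&(z<.012)&(y>.1)&(y<.45)&(x>.38)&(x<.62); v,u=np.nonzero(ym); q=np.array([ray(C,a,b,.003)[:2] for a,b in zip(u,v)],np.float32)*1000
    print(n,'mat',cv2.minAreaRect(q))
    st=(z>.056)&(z<.072)&(x>.45)&(x<.58)&(((y>.058)&(y<.11))|((y<-.08)&(y>-.13))); v,u=np.nonzero(st); q=np.array([ray(C,a,b,.062)[:2] for a,b in zip(u,v)],np.float32)*1000
    for s in (q[q[:,1]>0],q[q[:,1]<0],q): print(n,'stop',len(s),cv2.minAreaRect(s))
    bb=(z>.056)&(z<.067)&(x>.45)&(x<.58)&(y<.058)&(y>-.05); v,u=np.nonzero(bb); q=np.array([ray(C,a,b,.062)[:2] for a,b in zip(u,v)],np.float32)*1000
    print(n,'ab',cv2.minAreaRect(q))
```

```text
top0 capg 409 z 0.1571 circ [ 505.8 -322.4] 20.2
top0 yel 514 z 0.1335 circ [ 490.5 -243.9] 26.0
top0 gsh 223 z 0.132 circ [ 505.6 -320.5] 27.3
top0 nozz 85 z 0.1565 circ [ 491.1 -243.5] 9.1
top0 padg 242 [ 504.5 -325.1] 37.6
top0 pady 437 [ 490.8 -254.6] 50.7
top0 blue ((573.78173828125, -318.8701171875), (43.825443267822266, 41.7805290222168), 14.044991493225098)
top0 wedge 213 ((556.6414794921875, -232.20584106445312), (35.89176940917969, 21.456708908081055), 10.769432067871094)
top0 mat ((528.3045043945312, 270.067626953125), (200.41038513183594, 121.1806640625), 83.37608337402344)
top0 stop 532 ((522.6343383789062, 74.87306213378906), (33.567317962646484, 58.83729934692383), 89.99343872070312)
top0 stop 435 ((516.9990234375, -99.0000991821289), (24.671802520751953, 59.37319564819336), 89.06641387939453)
top0 stop 967 ((519.7788696289062, -10.394950866699219), (202.77752685546875, 59.604591369628906), 88.15487670898438)
top0 ab ((523.6339111328125, 20.80189323425293), (72.64068603515625, 44.23927688598633), 88.14517211914062)
scene0 capg 430 z 0.1556 circ [ 511.6 -325.5] 21.4
sce
[... 319 characters left out ...]
722290039)
scene0 wedge 233 ((560.2655639648438, -235.50274658203125), (36.22468566894531, 21.73927879333496), 11.46570110321045)
scene0 mat ((528.937255859375, 269.2195739746094), (200.27854919433594, 119.9825210571289), 83.64485168457031)
scene0 stop 365 ((526.4820556640625, 72.40977478027344), (33.72418975830078, 63.24531173706055), 88.08573913574219)
scene0 stop 395 ((520.6168823242188, -102.17626953125), (27.711442947387695, 64.1417465209961), 86.65045166015625)
scene0 stop 760 ((523.8533325195312, -13.546623229980469), (205.85902404785156, 64.2108154296875), 87.91265869140625)
scene0 ab ((527.2823486328125, 19.067800521850586), (79.47594451904297, 47.67734909057617), 88.29261016845703)
```

```bash
cat >> h.py <<'E'
def pose():
    s=manip.get_state(); q=np.array(s['ee_rot']); return np.array(s['position']),R.from_quat(q[[1,2,3,0]]),s
def tgtR(yaw): # jaw axis (tool y) at world yaw deg, tool z down
    a=np.radians(yaw); y=np.array([np.cos(a),np.sin(a),0]); z=np.array([0,0,-1.]); x=np.cross(y,z); return R.from_matrix(np.stack([x,y,z],1))
def plan(pos,yaw,n=None):
    p,r,s=pose(); T=tgtR(yaw); rv=(r.inv()*T).as_rotvec(); d=np.array(pos)-p
    if n is None: n=max(1,int(np.ceil(max(np.linalg.norm(d)/.045,np.degrees(np.linalg.norm(rv))/8.2))))
    print('n',n,'clock',s['clock'],'p',p.round(4),'jawyaw',np.degrees(np.arctan2(*r.as_matrix()[[1,0],1])).round(2),'rot left',np.degrees(rv).round(2), 'F',np.array(s['contact_force']).round(1),'w',round(s['width'],4))
    out=[]
    for i in range(n):
        ri=r*R.from_rotvec(rv*i/n); a=ri.inv().apply(d/n)*100
        out.append(','.join('%g'%v for v in np.r_[a.round(2),np.degrees(rv/n).round(1)]+0.))
    print(',\n'.join(out))
E
python3 - <<'E'
from h import *
plan([.508,-.324,.235],10)
E
```

```text
n 21 clock 0.15 p [0.1592 0.5521 0.2306] jawyaw 73.91 rot left [-8.000e-02  3.000e-02  6.391e+01] F [-0.6  0.2  0.2] w 0.0857
-2.75,-3.55,-0.02,0,0,3,
-2.94,-3.4,-0.02,0,0,3,
-3.11,-3.24,-0.02,0,0,3,
-3.28,-3.07,-0.02,0,0,3,
-3.44,-2.89,-0.02,0,0,3,
-3.59,-2.7,-0.02,0,0,3,
-3.73,-2.51,-0.02,0,0,3,
-3.85,-2.31,-0.02,0,0,3,
-3.97,-2.1,-0.02,0,0,3,
-4.08,-1.88,-0.02,0,0,3,
-4.17,-1.67,-0.02,0,0,3,
-4.25,-1.44,-0.02,0,0,3,
-4.32,-1.21,-0.02,0,0,3,
-4.38,-0.98,-0.02,0,0,3,
-4.43,-0.75,-0.02,0,0,3,
-4.46,-0.51,-0.02,0,0,3,
-4.48,-0.27,-0.02,0,0,3,
-4.49,-0.04,-0.02,0,0,3,
-4.49,0.2,-0.02,0,0,3,
-4.47,0.44,-0.02,0,0,3,
-4.44,0.68,-0.02,0,0,3
```

Call:
servo_tool(
  deltas=[-2.75,-3.55,0,0,0,3,-2.9,-3.4,0,0,0,3,-3.1,-3.2,0,0,0,3,-3.3,-3.1,0,0,0,3,-3.4,-2.9,0,0,0,3,-3.6,-2.7,0,0,0,3,-3.7,-2.5,0,0,0,3,-3.9,-2.3,0,0,0,3,-4,-2.1,0,0,0,3,-4.1,-1.9,0,0,0,3,-4.2,-1.7,0,0,0,3,-4.2,-1.4,0,0,0,3,-4.3,-1.2,0,0,0,3,-4.4,-1,0,0,0,3,-4.4,-0.8,0,0,0,3,-4.5,-0.5,0,0,0,3,-4.5,-0.3,0,0,0,3,-4.5,0,0,0,0,3],
)

```text
clock: 1.95
position: [0.4576, -0.2258, 0.2282]
ee_rot: [0.001, 0.587, 0.81, 0.002]
contact_force: [-0.1, 0.9, 0.2]
width: 0.0853
```

Run:
```python
from h import *
plan([.508,-.324,.235],10)
```

```text
n 3 clock 1.95 p [ 0.4576 -0.2258  0.2282] jawyaw 18.15 rot left [0.26 0.   8.15] F [-0.1  0.9  0.2] w 0.0853
-3.63,0.58,-0.22,0.1,0,2.7,
-3.6,0.75,-0.22,0.1,0,2.7,
-3.56,0.92,-0.23,0.1,0,2.7
```

Call:
servo_tool(
  deltas=[-3.6,0.6,-0.2,0,0,2.7,-3.6,0.75,-0.2,0,0,2.7,-3.6,0.9,-0.2,0,0,2.7,0,0,0,0,0,0],
)

```text
clock: 2.35
position: [0.5099, -0.3348, 0.2316]
ee_rot: [0.001, 0.647, 0.762, 0.001]
contact_force: [-0.0, 0.1, -0.3]
width: 0.0854
```

Run:
```python
from h import *
C,im,D=snap('wrist','w1'); P=cloud(C,D); z=P[...,2]
m=(z>.15)&(z<.16)&(P[...,1]<-.29); v,u=np.nonzero(m); q=np.array([ray(C,a,b,.157)[:2] for a,b in zip(u,v)],np.float32)*1000
if len(u): print(cv2.minEnclosingCircle(q),np.median(z[m]))
plan([.508,-.324,.235],10)
```

```text
((504.41656494140625, -323.5849304199219), 20.043603897094727) 0.15664969049738303
n 1 clock 2.4 p [ 0.5086 -0.3323  0.2314] jawyaw 9.38 rot left [ 0.11 -0.16 -0.62] F [ 0.3  0.4 -0.7] w 0.0858
0.83,0.08,-0.36,0.1,-0.2,-0.6
```

View pics/w1.png

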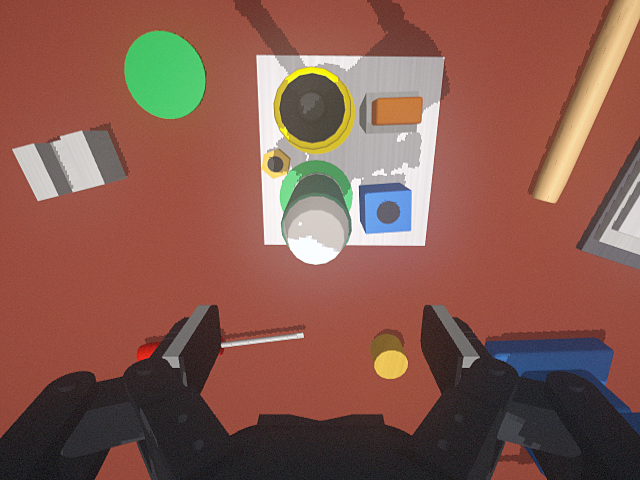

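Wrist view: the can's cap is at about (315,225), the blue blank at (386,208), the wedge at (397,110) and the bottle at (312,107). The cap centre, (504,−324) mm, agrees with the top view.

Call:
servo_tool(
  deltas=[0.85,0.35,3,0,0,-0.6,0,0,3.5,0,0,0,0,0,3.5,0,0,0],
)

```text
clock: 2.7
position: [0.513, -0.3233, 0.1342]
ee_rot: [0.005, 0.642, 0.766, 0.002]
contact_force: [0.6, 0.3, 0.7]
width: 0.0854
```

Run:
```python
from h import *
plan([.5055,-.3235,.099],10)
```

```text
n 1 clock 2.7 p [ 0.513  -0.3233  0.1342] jawyaw 10.05 rot left [0.55 0.25 0.05] F [0.6 0.3 0.7] w 0.0854
0.13,-0.78,3.51,0.6,0.3,0.1
```

Call:
servo_tool(
  deltas=[0.1,-0.75,0.5,0.5,0.2,0,0,0,2,0,0,0,0,0,1,0,0,0,0,0,0,0,0,0],
)

```text
clock: 3.1
position: [0.5003, -0.3178, 0.0962]
ee_rot: [-0.005, 0.641, 0.767, -0.0]
contact_force: [1.0, -0.4, -0.0]
width: 0.0857
```

Run:
```python
from h import *
plan([.5055,-.3235,.099],10)
```

```text
n 1 clock 3.1 p [ 0.5003 -0.3178  0.0962] jawyaw 10.25 rot left [-0.42 -0.46  0.25] F [ 1.  -0.4 -0. ] w 0.0857
-0.65,0.41,-0.29,-0.4,-0.5,0.2
```

Call:
servo_tool(
  deltas=[-0.6,0.4,-0.2,-0.4,-0.4,0,0,0,0,0,0,0],
)

```text
clock: 3.3
position: [0.5067, -0.324, 0.101]
ee_rot: [0.002, 0.641, 0.768, 0.0]
contact_force: [0.1, 0.2, 0.6]
width: 0.0853
```

Run:
```python
from h import *
import time
plan([.5055,-.3235,.099],10)
```

```text
n 1 clock 3.3 p [ 0.5067 -0.324   0.101 ] jawyaw 10.28 rot left [0.16 0.15 0.28] F [0.1 0.2 0.6] w 0.0853
0.08,-0.11,0.2,0.2,0.1,0.3
```

Good. Grip.

Call:
servo_tool(
  deltas=[0,0,0.2,0,0,0,0,0,0,0,0,0,0,0,0,0,0,0,0,0,0,0,0,0,0,0,0,0,0,0,0,0,0,0,0,0],
  jaw=3.5,
  grip_force=40,
)

```text
clock: 3.9
position: [0.5075, -0.3253, 0.1019]
ee_rot: [0.004, 0.641, 0.768, -0.0]
contact_force: [0.0, -0.7, 1.1]
width: 0.0508
```

Call:
servo_tool(
  deltas=[0,0,-0.5,0,0,0,0,0,-2,0,0,0,0,0,-3,0,0,0,0,0,-2,0,0,0],
)

```text
clock: 4.3
position: [0.5041, -0.3221, 0.1732]
ee_rot: [-0.003, 0.641, 0.768, 0.0]
contact_force: [1.1, -0.2, -2.9]
width: 0.0508
```

Run:
```python
from h import *
plan([.534,.319,.19],10)
```

```text
n 15 clock 4.3 p [ 0.5041 -0.3221  0.1732] jawyaw 10.27 rot left [-0.2  -0.28  0.27] F [ 1.1 -0.2 -2.9] w 0.0508
4.17,0.96,-0.09,0,0,0,
4.17,0.96,-0.1,0,0,0,
4.17,0.96,-0.1,0,0,0,
4.17,0.95,-0.1,0,0,0,
4.17,0.95,-0.1,0,0,0,
4.17,0.95,-0.1,0,0,0,
4.17,0.95,-0.1,0,0,0,
4.17,0.95,-0.1,0,0,0,
4.17,0.95,-0.1,0,0,0,
4.17,0.95,-0.1,0,0,0,
4.17,0.94,-0.11,0,0,0,
4.17,0.94,-0.11,0,0,0,
4.17,0.94,-0.11,0,0,0,
4.17,0.94,-0.11,0,0,0,
4.17,0.94,-0.11,0,0,0
```

Raise further first, since the bottle is on the straight path.

Call:
servo_tool(
  deltas=[0,0,-3,0,0,0,0,0,-4,0,0,0,0,0,-4,0,0,0,0,0,-1,0,0,0],
)

```text
clock: 4.7
position: [0.5039, -0.3214, 0.2966]
ee_rot: [-0.005, 0.641, 0.768, 0.001]
contact_force: [0.2, 0.4, -3.3]
width: 0.0514
```

Run:
```python
from h import *
plan([.534,.319,.25],10,16)
```

```text
n 16 clock 4.7 p [ 0.5039 -0.3214  0.2966] jawyaw 10.29 rot left [-0.32 -0.48  0.28] F [ 0.2  0.4 -3.3] w 0.0514
3.9,0.9,0.32,0,0,0,
3.9,0.9,0.32,0,0,0,
3.9,0.9,0.32,0,0,0,
3.9,0.9,0.31,0,0,0,
3.9,0.9,0.31,0,0,0,
3.9,0.89,0.31,0,0,0,
3.9,0.89,0.31,0,0,0,
3.91,0.89,0.31,0,0,0,
3.91,0.89,0.31,0,0,0,
3.91,0.89,0.3,0,0,0,
3.91,0.89,0.3,0,0,0,
3.91,0.89,0.3,0,0,0,
3.91,0.89,0.3,0,0,0,
3.91,0.88,0.3,0,0,0,
3.91,0.88,0.29,0,0,0,
3.91,0.88,0.29,0,0,0
```

Call:
servo_tool(
  deltas=[3.9,0.9,0,0,0,0,3.9,0.9,0,0,0,0,3.9,0.9,0,0,0,0,3.9,0.9,0.3,0,0,0,3.9,0.9,0.3,0,0,0,3.9,0.9,0.3,0,0,0,3.9,0.9,0.3,0,0,0,3.9,0.9,0.3,0,0,0,3.9,0.9,0.3,0,0,0,3.9,0.9,0.3,0,0,0,3.9,0.9,0.3,0,0,0,3.9,0.9,0.3,0,0,0,3.9,0.9,0.3,0,0,0,3.9,0.9,0.3,0,0,0,3.9,0.9,0.3,0,0,0],
)

```text
clock: 6.2
position: [0.5245, 0.2956, 0.2377]
ee_rot: [-0.017, 0.645, 0.764, -0.011]
contact_force: [0.9, -0.1, -3.1]
width: 0.0506
```

Run:
```python
from h import *
plan([.534,.319,.13],10)
```

```text
n 3 clock 6.2 p [0.5245 0.2956 0.2377] jawyaw 9.69 rot left [-2.19 -0.67 -0.32] F [ 0.9 -0.1 -3.1] w 0.0506
0.67,0.58,3.58,-0.7,-0.2,-0.1,
0.69,0.54,3.58,-0.7,-0.2,-0.1,
0.7,0.49,3.59,-0.7,-0.2,-0.1
```

Call:
servo_tool(
  deltas=[0.7,0.6,3.5,-0.8,-0.2,0,0.7,0.55,3.5,-0.8,-0.2,0,0.7,0.5,3,-0.7,-0.2,0,0,0,0,0,0,0],
)

```text
clock: 6.6
position: [0.5304, 0.3267, 0.1268]
ee_rot: [-0.003, 0.642, 0.767, -0.001]
contact_force: [-0.4, -1.0, -3.3]
width: 0.051
```

Run:
```python
from h import *
plan([.534,.319,.1],10)
```

```text
n 1 clock 6.6 p [0.5304 0.3267 0.1268] jawyaw 10.13 rot left [-0.32 -0.11  0.13] F [-0.4 -1.  -3.3] w 0.051
-0.83,0.24,2.67,-0.3,-0.1,0.1
```

Call:
servo_tool(
  deltas=[-0.6,0.2,0.5,-0.3,-0.1,0,0,0,1,0,0,0,0,0,0.7,0,0,0,0,0,0,0,0,0],
)

```text
clock: 7.0
position: [0.5341, 0.3191, 0.1043]
ee_rot: [0.0, 0.642, 0.766, -0.0]
contact_force: [-0.4, -0.7, -2.9]
width: 0.0508
```

Run:
```python
from h import *
plan([.534,.319,.097],10)
```

```text
n 1 clock 7.0 p [0.5341 0.3191 0.1043] jawyaw 10.07 rot left [0.01 0.04 0.07] F [-0.4 -0.7 -2.9] w 0.0508
-0.01,-0.02,0.73,0,0,0.1
```

Call:
servo_tool(
  deltas=[0,0,0.4,0,0,0,0,0,0.3,0,0,0,0,0,0.2,0,0,0,0,0,0,0,0,0],
)

```text
clock: 7.4
position: [0.5362, 0.3194, 0.0983]
ee_rot: [0.001, 0.643, 0.766, 0.003]
contact_force: [-0.5, 0.2, -3.6]
width: 0.0503
```

Call:
servo_tool(
  deltas=[0,0,0.2,0,0,0,0,0,0,0,0,0],
)

```text
clock: 7.6
position: [0.5367, 0.32, 0.0983]
ee_rot: [0.002, 0.643, 0.766, 0.004]
contact_force: [0.0, -0.2, -3.5]
width: 0.0507
```

Call:
servo_tool(
  deltas=[0,0,0.25,0,0,0,0,0,0.1,0,0,0],
)

```text
clock: 7.8
position: [0.5369, 0.3208, 0.0978]
ee_rot: [0.002, 0.643, 0.766, 0.005]
contact_force: [-1.6, -0.5, 1.7]
width: 0.0504
```

Contact with the mat. Release and rise.

Call:
servo_tool(
  deltas=[0,0,0,0,0,0,0,0,0,0,0,0,0,0,0,0,0,0,0,0,0,0,0,0],
  jaw=8.5,
)

```text
clock: 8.2
position: [0.5383, 0.3213, 0.098]
ee_rot: [0.003, 0.643, 0.766, 0.007]
contact_force: [-0.5, 0.5, 0.2]
width: 0.0846
```

Call:
servo_tool(
  deltas=[0,0,-2,0,0,0,0,0,-4,0,0,0,0,0,-4,0,0,0,0,0,-2,0,0,0],
)

```text
clock: 8.6
position: [0.5347, 0.3193, 0.216]
ee_rot: [0.0, 0.643, 0.766, 0.001]
contact_force: [0.3, -0.0, 0.9]
width: 0.0849
```

Run:
```python
from h import *
snap('top','top1')
plan([.491,-.245,.22],90)
plan([.491,-.245,.22],-90)
print(manip.get_state()['qpos'])
```

```text
n 13 clock 8.65 p [0.536  0.3199 0.2187] jawyaw 10.0 rot left [  0.45   0.17 -80.  ] F [1.9 0.4 1.3] w 0.0848
-4.22,-1.1,-0.03,0,0,-6.2,
-4.08,-1.54,-0.03,0,0,-6.2,
-3.89,-1.97,-0.03,0,0,-6.2,
-3.66,-2.37,-0.03,0,0,-6.2,
-3.38,-2.75,-0.03,0,0,-6.2,
-3.06,-3.1,-0.03,0,0,-6.2,
-2.71,-3.41,-0.02,0,0,-6.2,
-2.33,-3.68,-0.02,0,0,-6.2,
-1.93,-3.91,-0.02,0,0,-6.2,
-1.5,-4.09,-0.02,0,0,-6.2,
-1.05,-4.23,-0.02,0,0,-6.2,
-0.59,-4.32,-0.01,0,0,-6.2,
-0.12,-4.36,-0.01,0,0,-6.2
n 13 clock 8.65 p [0.536  0.3199 0.2187] jawyaw 10.0 rot left [  0.18  -0.47 100.  ] F [1.9 0.4 1.3] w 0.0848
-4.22,-1.1,-0.03,0,0,7.7,
-4.33,-0.52,-0.03,0,0,7.7,
-4.36,0.06,-0.02,0,0,7.7,
-4.31,0.65,-0.02,0,0,7.7,
-4.19,1.22,-0.02,0,0,7.7,
-3.98,1.77,-0.02,0,0,7.7,
-3.71,2.28,-0.01,0,0,7.7,
-3.37,2.76,-0.01,0,0,7.7,
-2.97,3.19,-0.01,0,0,7.7,
-2.52,3.56,-0.01,0,0,7.7,
-2.02,3.86,-0.01,0,0,7.7,
-1.49,4.1,-0.01,0,0,7.7,
-0.92,4.26,-0.01,0,0,7.7
[4.26246749e-01 3.52554329e-01 1.42245737e+00 6.83917935e-04
 1.35896237e+00 2.51634455e-01]
```

View pics/top1.png

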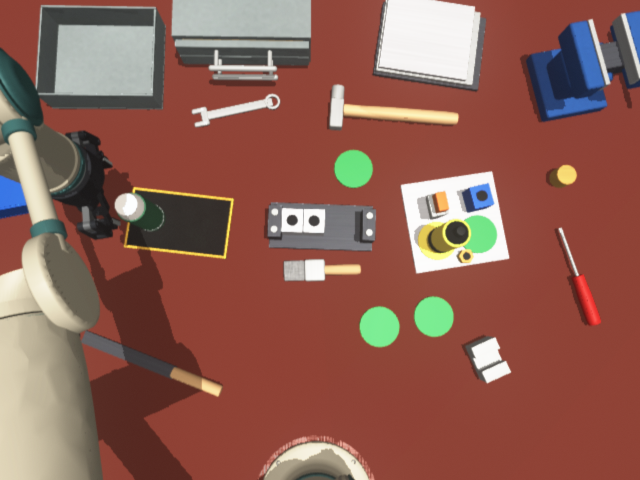

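Top view: the green can stands on the mat, with its cap at (130,207). Its pad at (480,235) is now bare. The bottle is next.

Call:
servo_tool(
  deltas=[-4.2,-1.1,0,0,0,-6,-4.1,-1.5,0,0,0,-6,-3.9,-2,0,0,0,-6,-3.7,-2.4,0,0,0,-6,-3.4,-2.7,0,0,0,-6,-3.1,-3.1,0,0,0,-6,-2.7,-3.4,0,0,0,-6,-2.3,-3.7,0,0,0,-6,-1.9,-3.9,0,0,0,-6,-1.5,-4.1,0,0,0,-6,-1.1,-4.2,0,0,0,-6,-0.6,-4.3,0,0,0,-6],
)

```text
clock: 9.85
position: [0.501, -0.2145, 0.2096]
ee_rot: [0.005, 0.039, 0.999, 0.005]
contact_force: [0.6, 0.3, 0.5]
width: 0.0851
```

Run:
```python
from h import *
C,im,D=load('top1'); hsv=cv2.cvtColor(im,cv2.COLOR_RGB2HSV); H,S,V=[hsv[...,i].astype(int) for i in range(3)]
P=cloud(C,D); m=(H>50)&(H<80)&(S>90)&(P[...,2]<.012)&(P[...,1]<-.27)&(P[...,0]>.44)
v,u=np.nonzero(m); q=np.array([ray(C,a,b,.007)[:2] for a,b in zip(u,v)],np.float32)*1000
print('padg',len(u),cv2.minEnclosingCircle(q),q.mean(0))
m=(P[...,2]>.15)&(P[...,2]<.165)&(P[...,1]>.29)&(P[...,1]<.36)&(np.abs(P[...,0]-.53)<.03)
v,u=np.nonzero(m); q=np.array([ray(C,a,b,.153)[:2] for a,b in zip(u,v)],np.float32)*1000
print('can on mat',len(u),cv2.minEnclosingCircle(q))
plan([.491,-.245,.22],85)
```

```text
padg 867 ((504.47528076171875, -325.493408203125), 37.75096130371094) [ 504.17694 -331.58557]
can on mat 398 ((536.2073974609375, 321.19158935546875), 19.57170295715332)
n 1 clock 9.85 p [ 0.501  -0.2145  0.2096] jawyaw 85.57 rot left [0.55 0.57 0.56] F [0.6 0.3 0.5] w 0.0851
0.75,-3.1,-1.07,0.5,0.6,0.6
```

Call:
servo_tool(
  deltas=[0.75,-3,0,0.5,0.5,0.5,0.1,0,0,0,0,0],
)

```text
clock: 10.05
position: [0.4893, -0.2509, 0.2075]
ee_rot: [0.0, 0.045, 0.999, -0.001]
contact_force: [-0.1, 0.3, 0.3]
width: 0.0846
```

Run:
```python
from h import *
C,im,D=snap('wrist','w2'); P=cloud(C,D); z=P[...,2]
m=(z>.125)&(z<.14)&(P[...,1]<-.2)&(P[...,0]>.45)&(P[...,0]<.54); v,u=np.nonzero(m); q=np.array([ray(C,a,b,.132)[:2] for a,b in zip(u,v)],np.float32)*1000
if len(u): print(len(u),cv2.minEnclosingCircle(q),np.median(z[m]))
plan([.4915,-.2445,.1],85)
```

```text
3371 ((488.2060241699219, -245.74009704589844), 25.849340438842773) 0.13311564931513725
n 3 clock 10.1 p [ 0.4894 -0.2491  0.2074] jawyaw 84.86 rot left [-0.01  0.01 -0.14] F [-0.1  0.2  0. ] w 0.0849
-0.06,0.16,3.58,0,0,0,
-0.06,0.16,3.58,0,0,0,
-0.06,0.16,3.58,0,0,0
```

Call:
servo_tool(
  deltas=[0,0.3,3,0,0,0,0,0,3,0,0,0,0,0,2.5,0,0,0,0,0,0,0,0,0],
)

```text
clock: 10.5
position: [0.4908, -0.2422, 0.12]
ee_rot: [0.002, 0.045, 0.999, 0.001]
contact_force: [-0.3, -0.1, -0.0]
width: 0.085
```

Run:
```python
from h import *
plan([.490,-.2452,.1],85)
```

```text
n 1 clock 10.5 p [ 0.4908 -0.2422  0.12  ] jawyaw 84.89 rot left [ 0.13  0.17 -0.11] F [-0.3 -0.1 -0. ] w 0.085
0.05,-0.31,2,0.1,0.2,-0.1
```

Call:
servo_tool(
  deltas=[0,-0.3,1.2,0,0,0,0,0,0.7,0,0,0,0,0,0,0,0,0],
)

```text
clock: 10.8
position: [0.4922, -0.2439, 0.1015]
ee_rot: [0.003, 0.043, 0.999, 0.001]
contact_force: [-0.5, -0.2, 0.1]
width: 0.0853
```

Run:
```python
from h import *
plan([.490,-.2452,.1],85)
```

```text
n 1 clock 10.8 p [ 0.4922 -0.2439  0.1015] jawyaw 85.03 rot left [0.11 0.32 0.03] F [-0.5 -0.2  0.1] w 0.0853
0.21,-0.15,0.15,0.1,0.3,0
```

Call:
servo_tool(
  deltas=[0.2,-0.1,0.1,0,0,0,0,0,0,0,0,0,0,0,0,0,0,0,0,0,0,0,0,0,0,0,0,0,0,0,0,0,0,0,0,0],
  jaw=3.5,
  grip_force=40,
)

```text
clock: 11.4
position: [0.491, -0.2455, 0.1023]
ee_rot: [0.005, 0.044, 0.999, -0.0]
contact_force: [0.3, -0.3, -1.1]
width: 0.0504
```

Call:
servo_tool(
  deltas=[0,0,-0.5,0,0,0,0,0,-2,0,0,0,0,0,-3,0,0,0,0,0,-3,0,0,0,0,0,-2,0,0,0],
)

```text
clock: 11.9
position: [0.4866, -0.2431, 0.2062]
ee_rot: [-0.001, 0.044, 0.999, 0.004]
contact_force: [1.6, -0.1, -3.0]
width: 0.0503
```

Run:
```python
from h import *
plan([.523,.222,.2],85)
```

```text
n 11 clock 11.9 p [ 0.4866 -0.2431  0.2062] jawyaw 85.0 rot left [ 0.4  -0.19  0.01] F [ 1.6 -0.1 -3. ] w 0.0503
0.04,4.24,0.09,0,0,0,
0.04,4.24,0.08,0,0,0,
0.04,4.24,0.08,0,0,0,
0.04,4.24,0.08,0,0,0,
0.04,4.24,0.08,0,0,0,
0.04,4.24,0.07,0,0,0,
0.04,4.24,0.07,0,0,0,
0.04,4.24,0.07,0,0,0,
0.04,4.24,0.06,0,0,0,
0.04,4.24,0.06,0,0,0,
0.04,4.24,0.06,0,0,0
```

Call:
servo_tool(
  deltas=[0,4.2,0,0,0,0,0,4.2,0,0,0,0,0,4.2,0,0,0,0,0,4.2,0,0,0,0,0,4.2,0,0,0,0,0,4.2,0,0,0,0,0,4.2,0,0,0,0,0,4.2,0,0,0,0,0,4.2,0,0,0,0,0,4.2,0,0,0,0],
)

```text
clock: 12.9
position: [0.5267, 0.1825, 0.2122]
ee_rot: [0.003, 0.049, 0.999, -0.001]
contact_force: [0.8, -0.6, -2.8]
width: 0.0502
```

Run:
```python
from h import *
plan([.523,.222,.12],85)
```

```text
n 3 clock 12.9 p [0.5267 0.1825 0.2122] jawyaw 84.36 rot left [-0.05  0.34 -0.64] F [ 0.8 -0.6 -2.8] w 0.0502
0.27,1.3,3.07,0,0.1,-0.2,
0.26,1.3,3.07,0,0.1,-0.2,
0.25,1.3,3.07,0,0.1,-0.2
```

Call:
servo_tool(
  deltas=[0.2,1.6,2,0,0,0,0.2,1.6,2,0,0,0,0.1,0.5,2.5,0,0,0,0,0,2,0,0,0,0,0,0,0,0,0],
)

```text
clock: 13.4
position: [0.5253, 0.2297, 0.1254]
ee_rot: [0.004, 0.045, 0.999, 0.001]
contact_force: [0.3, -0.6, -3.4]
width: 0.0503
```

Run:
```python
from h import *
plan([.523,.222,.1],85)
```

```text
n 1 clock 13.4 p [0.5253 0.2297 0.1254] jawyaw 84.9 rot left [ 0.18  0.4  -0.1 ] F [ 0.3 -0.6 -3.4] w 0.0503
0.18,-0.79,2.53,0.2,0.4,-0.1
```

Call:
servo_tool(
  deltas=[0.1,-0.7,0.8,0.2,0.4,0,0,0,0.9,0,0,0,0,0,0.6,0,0,0,0,0,0.3,0,0,0,0,0,0,0,0,0],
)

```text
clock: 13.9
position: [0.5255, 0.2215, 0.1002]
ee_rot: [0.002, 0.045, 0.999, 0.0]
contact_force: [0.2, -0.1, -3.8]
width: 0.0501
```

Call:
servo_tool(
  deltas=[0,0,0.3,0,0,0,0,0,0.1,0,0,0],
)

```text
clock: 14.1
position: [0.5269, 0.2216, 0.0984]
ee_rot: [0.003, 0.045, 0.999, 0.001]
contact_force: [-1.1, -0.3, 2.2]
width: 0.0505
```

Call:
servo_tool(
  deltas=[0,0,0,0,0,0,0,0,0,0,0,0,0,0,0,0,0,0,0,0,0,0,0,0],
  jaw=8.0,
)

```text
clock: 14.5
position: [0.5289, 0.2222, 0.1004]
ee_rot: [0.006, 0.045, 0.999, 0.002]
contact_force: [0.2, -0.1, -1.2]
width: 0.0802
```

Call:
servo_tool(
  deltas=[0,0,-2,0,0,0,0,0,-4,0,0,0,0,0,-4,0,0,0,0,0,-2,0,0,0],
)

```text
clock: 14.9
position: [0.525, 0.2214, 0.2199]
ee_rot: [0.001, 0.045, 0.999, 0.0]
contact_force: [0.6, -0.2, 0.0]
width: 0.0797
```

Run:
```python
from h import *
snap('top','top2')
plan([.59,-.305,.22],14)
```

```text
n 12 clock 14.95 p [0.5264 0.2218 0.2225] jawyaw 84.8 rot left [ 0.34  0.28 70.8 ] F [2.1 1.4 2.3] w 0.0797
-0.93,-4.32,0.02,0,0,5.9,
-1.37,-4.21,0.02,0,0,5.9,
-1.79,-4.04,0.02,0,0,5.9,
-2.2,-3.84,0.02,0,0,5.9,
-2.58,-3.59,0.02,0,0,5.9,
-2.94,-3.31,0.02,0,0,5.9,
-3.26,-2.99,0.02,0,0,5.9,
-3.55,-2.64,0.02,0,0,5.9,
-3.8,-2.26,0.02,0,0,5.9,
-4.01,-1.86,0.02,0,0,5.9,
-4.18,-1.43,0.02,0,0,5.9,
-4.31,-1,0.02,0,0,5.9
```

View pics/top2.png

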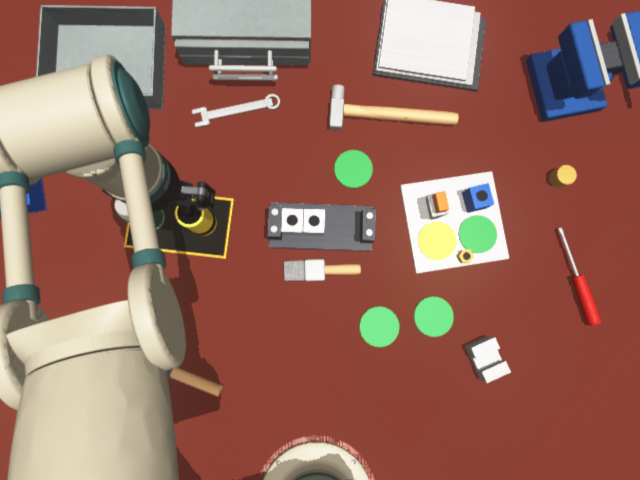

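Top view: the bottle stands on the mat at (196,217) and both pads are bare at (437,240) and (478,234). The blue blank is next.

Call:
servo_tool(
  deltas=[-0.9,-4.3,0,0,0,5.9,-1.4,-4.2,0,0,0,5.9,-1.8,-4,0,0,0,5.9,-2.2,-3.8,0,0,0,5.9,-2.6,-3.6,0,0,0,5.9,-2.9,-3.3,0,0,0,5.9,-3.3,-3,0,0,0,5.9,-3.5,-2.6,0,0,0,5.9,-3.8,-2.3,0,0,0,5.9,-4,-1.9,0,0,0,5.9,-4.2,-1.4,0,0,0,5.9],
)

```text
clock: 16.05
position: [0.5792, -0.271, 0.2176]
ee_rot: [0.002, 0.588, 0.808, 0.007]
contact_force: [1.2, -0.0, 0.7]
width: 0.0798
```

Run:
```python
from h import *
C,im,D=load('top2'); hsv=cv2.cvtColor(im,cv2.COLOR_RGB2HSV); H,S,V=[hsv[...,i].astype(int) for i in range(3)]
P=cloud(C,D)
for n,m in dict(g=(H>50)&(H<80)&(S>90)&(P[...,2]<.012)&(P[...,1]<-.27)&(P[...,0]>.44),y=(H>22)&(H<33)&(S>100)&(P[...,2]<.012)&(P[...,1]<-.18)&(P[...,1]>-.285)&(P[...,0]>.44)).items():
    nn,l,st,ce=cv2.connectedComponentsWithStats(m.astype(np.uint8)); i=1+np.argmax(st[1:,4])
    v,u=np.nonzero(l==i); q=np.array([ray(C,a,b,.007)[:2] for a,b in zip(u,v)],np.float32)*1000
    print(n,len(u),cv2.minEnclosingCircle(q),q.mean(0))
plan([.575,-.31,.2],14)
```

```text
g 1079 ((504.91204833984375, -324.965087890625), 38.00912094116211) [ 504.78348 -325.07422]
y 1064 ((491.9620361328125, -241.7057647705078), 37.62147521972656) [ 491.32196 -241.84914]
n 1 clock 16.05 p [ 0.5792 -0.271   0.2176] jawyaw 17.9 rot left [ 0.75 -0.26  3.9 ] F [ 1.2 -0.   0.7] w 0.0798
-3.59,-1.62,1.73,0.7,-0.3,3.9
```

Call:
servo_tool(
  deltas=[-3.5,-1.5,1.5,0.6,-0.2,3.9,-0.5,0,0.5,0,0,0,0,0,0,0,0,0],
)

```text
clock: 16.35
position: [0.5764, -0.3223, 0.1936]
ee_rot: [0.0, 0.62, 0.785, 0.0]
contact_force: [-1.0, 0.8, -0.0]
width: 0.0801
```

```bash
cat > meas.py <<'E'
from h import *
def rect(C,D,m,z):
    P=cloud(C,D); v,u=np.nonzero(m)
    c=cv2.findContours(m.astype(np.uint8),cv2.RETR_EXTERNAL,cv2.CHAIN_APPROX_NONE)[0]; c=max(c,key=cv2.contourArea)[:,0]
    q=np.array([ray(C,a,b,z)[:2] for a,b in c],np.float32)*1000
    (cx,cy),(w,h),a=cv2.minAreaRect(q); return (round(cx,1),round(cy,1)),(round(w,1),round(h,1)),round(a,2)
E
python3 - <<'E'
from meas import *
p,r,s=pose(); C,im,D=snap('wrist','w3'); P=cloud(C,D); x,y,z=[P[...,i] for i in range(3)]
m=(np.abs(z-.054)<.004)&(y<-.27)&(x>.53); print('blue',rect(C,D,m,.054),m.sum(),np.median(z[m]))
m=(np.abs(z-.088)<.005)&(y>-.27)&(x>.53); print('wedge',rect(C,D,m,.088),m.sum(),np.median(z[m]))
plan([.575,-.32,.2],14)
E
```

```text
blue ((571.8, -320.2), (43.8, 39.8), 13.34) 2412 0.05389240632143023
wedge ((555.1, -234.6), (35.6, 19.8), 10.98) 1683 0.08766772347615877
n 1 clock 16.4 p [ 0.5762 -0.3218  0.1937] jawyaw 13.41 rot left [ 0.02  0.02 -0.59] F [ 0.2 -0.1 -0.8] w 0.0799
0.21,-0.08,-0.63,0,0,-0.6
```

View pics/w3.png

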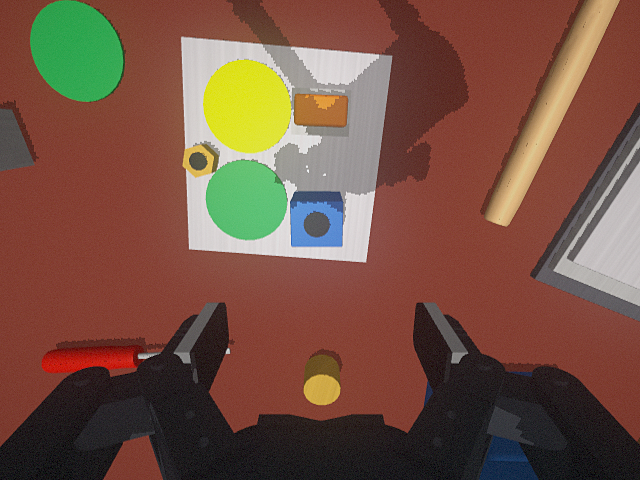

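Wrist view: blue blank at (317,222), measured 43.8×39.8 mm with its 44 side at 13.3°. The wedge head is at (321,110), measured 35.6×19.8 mm at 11°. Both match the sizes given. Going down on the blank.

Call:
servo_tool(
  deltas=[-0.1,-0.4,3.5,0,0,0,0,0,4,0,0,0,0,0,3.5,0,0,0,0,0,2,0,0,0,0,0,0,0,0,0],
)

```text
clock: 16.9
position: [0.576, -0.3164, 0.0644]
ee_rot: [0.003, 0.616, 0.788, 0.002]
contact_force: [-1.1, 0.5, 0.5]
width: 0.08
```

Run:
```python
from h import *
plan([.5718,-.3202,.018],13.34)
```

```text
n 2 clock 16.9 p [ 0.576  -0.3164  0.0644] jawyaw 13.95 rot left [0.4  0.16 0.61] F [-1.1  0.5  0.5] w 0.08
-0.13,-0.26,2.32,0.2,0.1,0.3,
-0.13,-0.26,2.32,0.2,0.1,0.3
```

Call:
servo_tool(
  deltas=[-0.25,-0.5,1,0.4,0.2,0.6,0,0,2,0,0,0,0,0,1.7,0,0,0,0,0,0,0,0,0],
)

```text
clock: 17.3
position: [0.575, -0.3188, 0.0214]
ee_rot: [0.004, 0.619, 0.786, 0.0]
contact_force: [-0.3, 0.6, 0.7]
width: 0.0799
```

Run:
```python
from h import *
plan([.5718,-.3202,.018],13.34)
```

```text
n 1 clock 17.3 p [ 0.575  -0.3188  0.0214] jawyaw 13.55 rot left [0.29 0.29 0.21] F [-0.3  0.6  0.7] w 0.0799
-0.06,-0.35,0.33,0.3,0.3,0.2
```

Call:
servo_tool(
  deltas=[-0.1,-0.3,0.3,0.3,0.3,0.2,0,0,0.1,0,0,0,0,0,0,0,0,0],
)

```text
clock: 17.6
position: [0.5742, -0.3217, 0.021]
ee_rot: [0.003, 0.62, 0.785, 0.0]
contact_force: [0.1, 0.3, 0.9]
width: 0.0797
```

Call:
servo_tool(
  deltas=[0,0,0,0,0,0,0,0,0,0,0,0,0,0,0,0,0,0,0,0,0,0,0,0,0,0,0,0,0,0,0,0,0,0,0,0],
  jaw=3,
  grip_force=40,
)

```text
clock: 18.2
position: [0.5749, -0.3224, 0.0231]
ee_rot: [0.004, 0.62, 0.785, 0.0]
contact_force: [0.1, 1.1, 1.3]
width: 0.0433
```

Call:
servo_tool(
  deltas=[0,0,-0.5,0,0,0,0,0,-2,0,0,0,0,0,-4,0,0,0,0,0,-4,0,0,0,0,0,-3,0,0,0],
)

```text
clock: 18.7
position: [0.5702, -0.3189, 0.1552]
ee_rot: [-0.005, 0.62, 0.784, -0.0]
contact_force: [1.2, 0.3, -1.9]
width: 0.0433
```

Run:
```python
from h import *
# fixture from top2
plan([.52,-.05,.18],-2)
```

```text
n 7 clock 18.7 p [ 0.5702 -0.3189  0.1552] jawyaw 13.35 rot left [-0.4  -0.35 15.35] F [ 1.2  0.3 -1.9] w 0.0433
3.91,0.19,-0.33,-0.1,0,2.2,
3.91,0.04,-0.33,-0.1,0,2.2,
3.91,-0.11,-0.34,-0.1,0,2.2,
3.9,-0.26,-0.34,-0.1,0,2.2,
3.89,-0.41,-0.34,-0.1,0,2.2,
3.87,-0.56,-0.35,-0.1,0,2.2,
3.84,-0.7,-0.35,-0.1,0,2.2
```

Call:
servo_tool(
  deltas=[3.9,0.2,-0.3,0,0,2.2,3.9,0,-0.3,0,0,2.2,3.9,-0.1,-0.3,0,0,2.2,3.9,-0.3,-0.3,0,0,2.2,3.9,-0.4,-0.3,0,0,2.2,3.9,-0.6,-0.3,0,0,2.2,3.6,-0.7,-0.3,0,0,2.2,0,0,0,0,0,0,0,0,0,0,0,0],
)

```text
clock: 19.6
position: [0.521, -0.0453, 0.1843]
ee_rot: [0.003, 0.724, 0.689, 0.002]
contact_force: [0.2, 0.9, -2.1]
width: 0.0436
```

Run:
```python
from h import *
plan([.52,-.04,.18],-2)
C,im,D=snap('wrist','w4'); P=cloud(C,D)
```

```text
n 1 clock 19.6 p [ 0.521  -0.0453  0.1843] jawyaw -2.84 rot left [ 0.37  0.09 -0.84] F [ 0.2  0.9 -2.1] w 0.0436
0.53,-0.13,0.43,0.4,0.1,-0.8
```

View pics/w4.png

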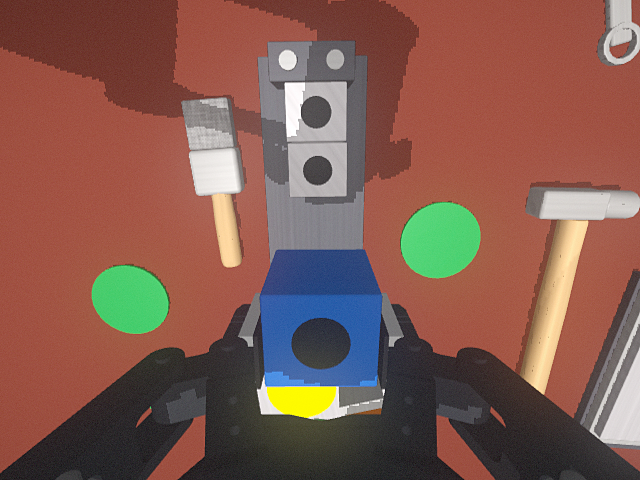

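Wrist view: the held blue blank's top covers (261–382, 294–386). Blank a is at (316,112), b at (318,170), and the +y stop at (311,60). I'll measure all of them in this one view.

```bash
cat >> meas.py <<'E'
def fix(C,D,held=None):
    P=cloud(C,D); x,y,z=[P[...,i] for i in range(3)]
    m=(np.abs(z-.062)<.003)&(y>-.04)&(y<.066)&(np.abs(x-.523)<.05); print('ab',rect(C,D,m,.062),m.sum(),np.median(z[m]))
    v,u=np.nonzero(m)
    if held:
        hb=(np.abs(z-held)<.004)&(np.abs(x-.525)<.06)&(y<.02); print('held',rect(C,D,hb,held),hb.sum(),np.median(z[hb]))
E
python3 - <<'E'
from meas import *
C,im,D=load('w4'); P=cloud(C,D)
print(P[340,320],P[330,275],P[170,300],P[100,300])
fix(C,D,float(P[330,275][2]))
z=P[...,2];
st=(z>.058)&(z<.066)&(P[...,1]>.065)&(P[...,1]<.11)
print('stop',rect(C,D,st,.062))
b=(np.abs(z-.012)<.003)&(P[...,1]<.1)&(P[...,1]>-.1)&(np.abs(P[...,0]-.52)<.06); print('base',rect(C,D,b,.012))
E
```

```text
[ 0.52049666 -0.04153498  0.21551882] [ 0.5043313  -0.03633106  0.2156887 ] [0.50848346 0.00430621 0.06261049] [0.51170044 0.05302034 0.06046847]
ab ((525.0, 45.3), (42.5, 49.4), 88.59) 6979 0.06188058544729126
held ((520.7, -41.6), (40.9, 71.7), 86.86) 12134 0.21518472899837113
stop ((521.1, 77.0), (25.3, 59.7), 88.0)
base ((518.2, -1.4), (181.3, 89.7), 87.89)
```

```bash
cat >> meas.py <<'E'
def fix2(C,im,D,hz=None):
    P=cloud(C,D); x,y,z=[P[...,i] for i in range(3)]; hsv=cv2.cvtColor(im,cv2.COLOR_RGB2HSV); H,S,V=[hsv[...,i].astype(int) for i in range(3)]
    m=(np.abs(z-.062)<.004)&(y>-.04)&(y<.055)&(np.abs(x-.523)<.05)&~((H>100)&(H<130)&(S>120))
    m=cv2.morphologyEx(m.astype(np.uint8),cv2.MORPH_OPEN,np.ones((3,3)))
    print('ab(cut at y 55)',rect(C,D,m,.062))
    if hz:
        b=(H>100)&(H<130)&(S>100)&(np.abs(z-hz)<.006)&(np.abs(x-.52)<.06)
        b=cv2.morphologyEx(b.astype(np.uint8),cv2.MORPH_CLOSE,np.ones((5,5)))
        print('blue',rect(C,D,b,hz))
E
python3 - <<'E'
from meas import *
C,im,D=load('w4'); fix2(C,im,D,.2154); p=cal('wrist'); print(-p[1].T@p[2])
E
```

```text
ab(cut at y 55) ((521.4, 3.5), (39.2, 43.9), 87.11)
blue ((520.7, -41.0), (42.6, 43.4), 87.08)
[0.52376279 0.03221553 0.32654704]
```

Call:
servo_tool(
  deltas=[0.4,-0.1,2,0.3,0.1,-0.5,0,0,3,0,0,0,0,0,2.5,0,0,0,0,0,0,0,0,0,0,0,0,0,0,0],
)

```text
clock: 20.15
position: [0.5237, -0.047, 0.1086]
ee_rot: [0.003, 0.723, 0.69, 0.001]
contact_force: [0.7, -0.5, -0.4]
width: 0.0434
```

Run:
```python
from meas import *
plan([.5199,-.0418,.1],-2.3)
C,im,D=snap('wrist','w5'); P=cloud(C,D); print(P[330,320])
fix2(C,im,D,float(pose()[0][2]+.032))
plan([.5199,-.0418,.1],-2.3)
```

```text
n 1 clock 20.15 p [ 0.5237 -0.047   0.1086] jawyaw -2.66 rot left [ 0.32  0.09 -0.36] F [ 0.7 -0.5 -0.4] w 0.0434
0.51,-0.41,0.86,0.3,0.1,-0.4
[ 0.52338449 -0.03866272  0.14042376]
ab(cut at y 55) ((521.5, 3.5), (39.8, 43.7), 87.89)
blue ((523.4, -42.5), (41.4, 43.0), 87.17)
n 1 clock 20.2 p [ 0.5235 -0.047   0.1087] jawyaw -2.65 rot left [ 0.3   0.09 -0.35] F [-0.   0.  -2.2] w 0.0436
0.51,-0.39,0.87,0.3,0.1,-0.4
```

View pics/w5.png

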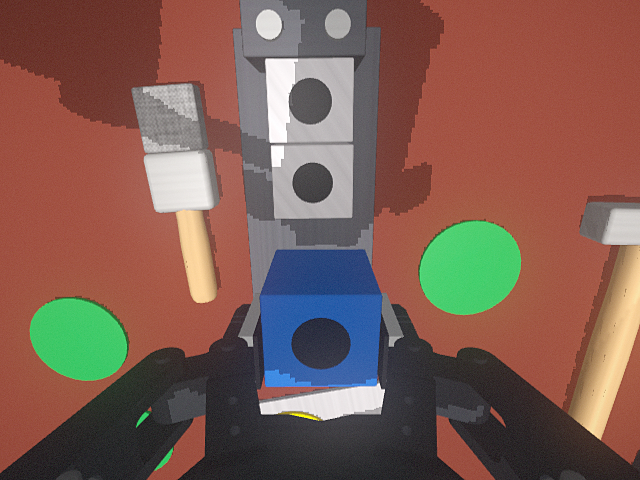

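Call:
servo_tool(
  deltas=[0.4,-0.35,0.8,0.3,0.1,-0.4,0,0,0.8,0,0,0,0,0,0,0,0,0],
)

```text
clock: 20.5
position: [0.5222, -0.0438, 0.0942]
ee_rot: [0.002, 0.721, 0.693, 0.002]
contact_force: [0.5, -0.1, -1.5]
width: 0.0434
```

Run:
```python
from meas import *
C,im,D=snap('wrist','w6'); P=cloud(C,D)
fix2(C,im,D,float(pose()[0][2]+.032))
hz=float(pose()[0][2]+.032); hsv=cv2.cvtColor(im,cv2.COLOR_RGB2HSV)
m=(hsv[...,2]<55); m[:305]=0; m[380:]=0; m[:,:280]=0; m[:,362:]=0
mu=cv2.moments(m.astype(np.uint8),True); u,v=mu['m10']/mu['m00'],mu['m01']/mu['m00']; print(u,v,mu['m00'],ray(C,u,v,hz))
plan([.5198,-.043,.03],-2.1)
```

```text
ab(cut at y 55) ((521.5, 3.8), (39.6, 43.7), 87.86)
blue ((522.5, -39.0), (41.2, 44.3), 87.57)
307.5925925925926 330.4074074074074 27.0 [ 0.51736386 -0.03504357  0.12665653]
n 2 clock 20.55 p [ 0.5225 -0.0438  0.0947] jawyaw -2.28 rot left [ 0.32  0.04 -0.18] F [ 0.3 -1.1 -1.5] w 0.0431
0.04,-0.15,3.23,0.2,0,-0.1,
0.04,-0.14,3.23,0.2,0,-0.1
```

Call:
servo_tool(
  deltas=[0,-0.35,0.5,0.3,0,0,0,0,1,0,0,0,0,0,0,0,0,0],
)

```text
clock: 20.85
position: [0.5192, -0.0436, 0.0793]
ee_rot: [0.001, 0.721, 0.693, 0.0]
contact_force: [0.0, 0.5, -1.5]
width: 0.0439
```

Run:
```python
from meas import *
plan([.5198,-.043,.03],-2.1)
```

```text
n 2 clock 20.85 p [ 0.5192 -0.0436  0.0793] jawyaw -2.26 rot left [ 0.1   0.07 -0.16] F [ 0.   0.5 -1.5] w 0.0439
0.03,0.02,2.47,0.1,0,-0.1,
0.03,0.03,2.47,0.1,0,-0.1
```

Call:
servo_tool(
  deltas=[0,0,1.5,0.1,0,0,0,0,1.5,0,0,0,0,0,1,0,0,0,0,0,0,0,0,0],
)

```text
clock: 21.25
position: [0.5198, -0.0436, 0.0379]
ee_rot: [0.001, 0.721, 0.693, -0.0]
contact_force: [-0.8, -0.2, -1.8]
width: 0.0432
```

Run:
```python
from meas import *
plan([.5198,-.043,.03],-2.1)
C,im,D=snap('wrist','w7'); P=cloud(C,D)
fix2(C,im,D,float(pose()[0][2]+.032))
plan([.5198,-.043,.03],-2.1)
```

```text
n 1 clock 21.25 p [ 0.5198 -0.0436  0.0379] jawyaw -2.24 rot left [ 0.07  0.08 -0.14] F [-0.8 -0.2 -1.8] w 0.0432
0.06,-0.01,0.79,0.1,0.1,-0.1
ab(cut at y 55) ((522.3, 40.2), (30.9, 43.5), 87.89)
blue ((519.6, -38.7), (41.1, 45.8), 87.72)
n 1 clock 21.3 p [ 0.5204 -0.0437  0.0385] jawyaw -2.24 rot left [ 0.13  0.09 -0.14] F [ 0.  -0.3 -1.6] w 0.0432
0.07,-0.06,0.85,0.1,0.1,-0.1
```

View pics/w7.png

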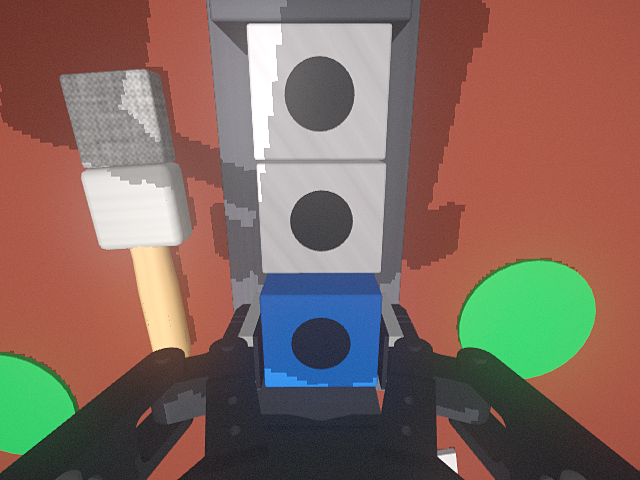

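The wrist view shows blue in line with a (319,94) and b (321,220). Lowering to the base.

Call:
servo_tool(
  deltas=[0,0,0.6,0,0,0,0,0,0.4,0,0,0,0,0,0,0,0,0],
)

```text
clock: 21.6
position: [0.5217, -0.0439, 0.0318]
ee_rot: [0.003, 0.721, 0.693, 0.001]
contact_force: [0.2, -0.0, -1.8]
width: 0.0434
```

Call:
servo_tool(
  deltas=[0,0,0.2,0,0,0,0,0,0,0,0,0],
)

```text
clock: 21.8
position: [0.5227, -0.044, 0.0314]
ee_rot: [0.004, 0.721, 0.693, 0.002]
contact_force: [-0.5, 0.0, -1.2]
width: 0.0435
```

Call:
servo_tool(
  deltas=[0,-0.3,0,0.4,0.2,0,0,0,0.2,0,0,0,0,0,0.1,0,0,0],
)

```text
clock: 22.1
position: [0.5196, -0.0438, 0.0311]
ee_rot: [0.0, 0.721, 0.693, 0.001]
contact_force: [-2.0, 0.3, 6.0]
width: 0.0434
```

Run:
```python
from meas import *
plan([.5198,-.043,.03],-2.1)
```

```text
n 1 clock 22.1 p [ 0.5196 -0.0438  0.0311] jawyaw -2.21 rot left [ 0.09 -0.06 -0.11] F [-2.   0.3  6. ] w 0.0434
0.08,0.02,0.11,0.1,-0.1,-0.1
```

Call:
servo_tool(
  deltas=[0.3,0,0,0,0,0,0.1,0,0,0,0,0],
)

```text
clock: 22.3
position: [0.5197, -0.0399, 0.0311]
ee_rot: [0.0, 0.721, 0.693, 0.001]
contact_force: [0.3, -1.5, 0.0]
width: 0.0432
```

Run:
```python
from meas import *
plan([.5198,-.042,.03],-2.1)
C,im,D=snap('wrist','w8')
```

```text
n 1 clock 22.3 p [ 0.5197 -0.0399  0.0311] jawyaw -2.24 rot left [ 0.11 -0.06 -0.14] F [ 0.3 -1.5  0. ] w 0.0432
-0.2,0.02,0.11,0.1,-0.1,-0.1
```

View pics/w8.png

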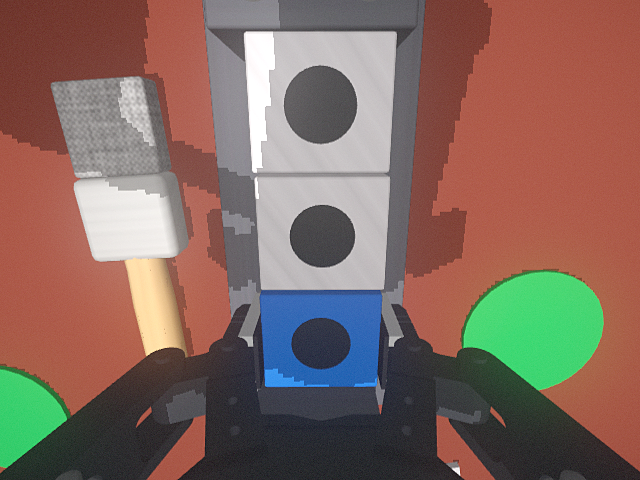

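Blue now stands flush beside b, in line with it (blue top at (321,343), b at (322,236)). Release.

Call:
servo_tool(
  deltas=[0,0,0,0,0,0,0,0,0,0,0,0,0,0,0,0,0,0,0,0,0,0,0,0],
  jaw=7.5,
)

```text
clock: 22.75
position: [0.5199, -0.0399, 0.0304]
ee_rot: [0.0, 0.721, 0.693, 0.001]
contact_force: [-0.2, 0.6, 0.3]
width: 0.075
```

Call:
servo_tool(
  deltas=[0,0,-1,0,0,0,0,0,-3,0,0,0,0,0,-4,0,0,0,0,0,-4,0,0,0,0,0,-2,0,0,0],
)

```text
clock: 23.25
position: [0.5173, -0.0397, 0.1741]
ee_rot: [-0.004, 0.721, 0.693, -0.002]
contact_force: [1.4, -0.5, 0.1]
width: 0.0751
```

Run:
```python
from meas import *
C,im,D=snap('wrist','w9'); P=cloud(C,D); x,y,z=[P[...,i] for i in range(3)]
m=(np.abs(z-.062)<.004)&(y>-.07)&(y<.058)&(np.abs(x-.523)<.05); print(rect(C,D,m,.062))
hsv=cv2.cvtColor(im,cv2.COLOR_RGB2HSV); b=m&(hsv[...,1]>120)&(hsv[...,0]>100)&(hsv[...,0]<130);b=cv2.morphologyEx(b.astype(np.uint8),cv2.MORPH_CLOSE,np.ones((25,25))); print('blue',rect(C,D,b,.062))
plan([.556,-.234,.21],11)
```

```text
((520.3, -16.9), (80.3, 44.4), 87.76)
blue ((519.2, -37.1), (39.8, 43.7), 87.91)
n 5 clock 23.3 p [ 0.5189 -0.04    0.1767] jawyaw -2.23 rot left [ -0.12  -0.12 -13.23] F [2.1 0.1 2.1] w 0.0749
-3.85,0.89,-0.68,0,0,-2.6,
-3.88,0.71,-0.67,0,0,-2.6,
-3.91,0.53,-0.67,0,0,-2.6,
-3.93,0.35,-0.67,0,0,-2.6,
-3.95,0.17,-0.67,0,0,-2.6
```

View pics/w9.png

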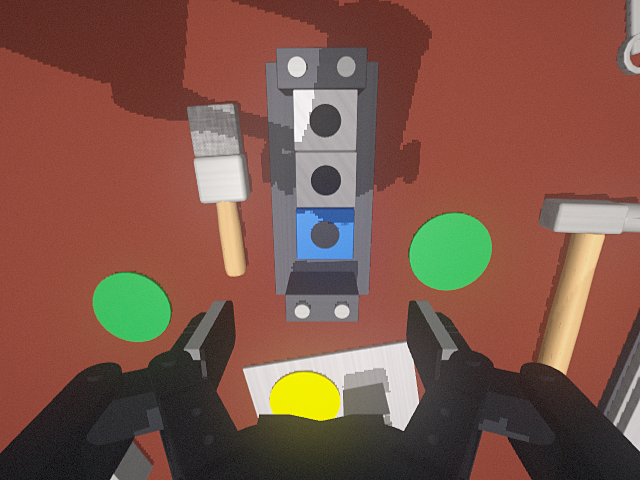

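Wrist view: a (326,120), b (326,180) and blue (325,233) form a straight row. The −y stop's top is at (322,307), and the gap lies between blue and that stop.

Run:
```python
from meas import *
C,im,D=load('w9'); P=cloud(C,D); x,y,z=[P[...,i] for i in range(3)]
m=(np.abs(z-.063)<.005)&(y<-.08)&(y>-.13)&(np.abs(x-.523)<.05); print('stop-',rect(C,D,m,.062))
m=(np.abs(z-.063)<.005)&(y>.068)&(y<.11)&(np.abs(x-.523)<.05); print('stop+',rect(C,D,m,.062))
plan([.556,-.234,.21],11)
```

```text
stop- ((514.6, -99.2), (26.5, 59.7), 88.01)
stop+ ((521.2, 78.1), (22.2, 59.7), 87.68)
n 5 clock 23.3 p [ 0.5189 -0.04    0.1767] jawyaw -2.23 rot left [ -0.12  -0.12 -13.23] F [2.1 0.1 2.1] w 0.0749
-3.85,0.89,-0.68,0,0,-2.6,
-3.88,0.71,-0.67,0,0,-2.6,
-3.91,0.53,-0.67,0,0,-2.6,
-3.93,0.35,-0.67,0,0,-2.6,
-3.95,0.17,-0.67,0,0,-2.6
```

Call:
servo_tool(
  deltas=[-3.9,0.9,-0.7,0,0,-2.6,-3.9,0.7,-0.7,0,0,-2.6,-3.9,0.5,-0.7,0,0,-2.6,-3.9,0.4,-0.7,0,0,-2.6,-3.9,0.2,-0.7,0,0,-2.6,0,0,0,0,0,0],
)

```text
clock: 23.9
position: [0.5584, -0.2392, 0.2179]
ee_rot: [0.003, 0.632, 0.775, 0.001]
contact_force: [0.4, 0.5, -0.3]
width: 0.0749
```

Run:
```python
from meas import *
C,im,D=snap('wrist','w10'); P=cloud(C,D); x,y,z=[P[...,i] for i in range(3)]
m=(np.abs(z-.088)<.005)&(y>-.27)&(x>.53)&(x<.6)&(y<-.2); print('wedge',rect(C,D,m,.088),m.sum(),np.median(z[m]))
plan([.5555,-.2345,.16],11)
```

```text
wedge ((554.9, -233.6), (35.1, 19.2), 11.47) 1046 0.08761975138904494
n 2 clock 23.95 p [ 0.5574 -0.2365  0.2173] jawyaw 11.59 rot left [ 0.25 -0.08  0.59] F [-0.5  0.3  0.1] w 0.0748
0.11,-0.09,2.87,0.1,0,0.3,
0.11,-0.08,2.87,0.1,0,0.3
```

View pics/w10.png

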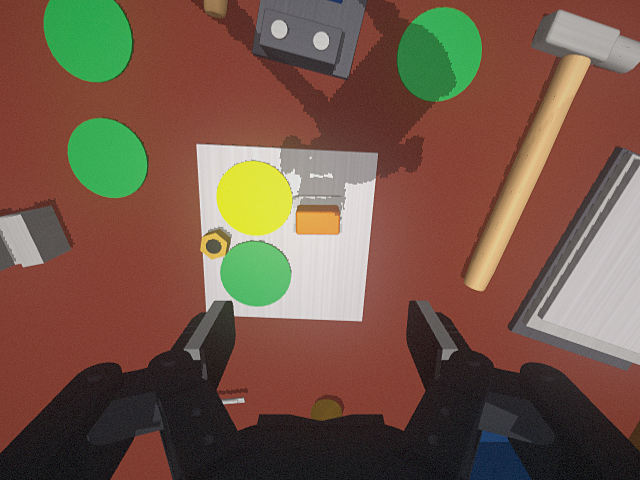

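Wrist view: wedge head at (318,221), centre (554.9,−233.6) mm, 35×19 mm, which agrees with the earlier reading. Going down to grip the head.

Call:
servo_tool(
  deltas=[0.2,-0.25,3,0.2,0,0.4,0,0,4,0,0,0,0,0,3,0,0,0,0,0,0,0,0,0],
)

```text
clock: 24.35
position: [0.5538, -0.2313, 0.1163]
ee_rot: [-0.0, 0.635, 0.772, 0.002]
contact_force: [-1.0, 0.7, -0.1]
width: 0.0751
```

Run:
```python
from meas import *
plan([.5555,-.2355,.068],11.3)
```

```text
n 2 clock 24.35 p [ 0.5538 -0.2313  0.1163] jawyaw 11.1 rot left [ 0.16 -0.16 -0.2 ] F [-1.   0.7 -0.1] w 0.0751
-0.23,0.04,2.41,0.1,-0.1,-0.1,
-0.23,0.04,2.41,0.1,-0.1,-0.1
```

Call:
servo_tool(
  deltas=[-0.2,0.1,2,0,0,0,0,0,2,0,0,0,0,0,0.6,0,0,0,0,0,0,0,0,0],
)

```text
clock: 24.75
position: [0.5567, -0.2299, 0.0739]
ee_rot: [0.001, 0.634, 0.773, 0.003]
contact_force: [-0.3, -0.1, 0.8]
width: 0.0752
```

Run:
```python
from meas import *
plan([.5553,-.2335,.068],11.3)
```

```text
n 1 clock 24.75 p [ 0.5567 -0.2299  0.0739] jawyaw 11.24 rot left [ 0.35 -0.1  -0.06] F [-0.3 -0.1  0.8] w 0.0752
-0.33,-0.21,0.59,0.3,-0.1,-0.1
```

Call:
servo_tool(
  deltas=[-0.4,-0.2,0.7,0.3,0,0,0,0,0,0,0,0],
)

```text
clock: 24.95
position: [0.5569, -0.2345, 0.0692]
ee_rot: [0.001, 0.634, 0.773, 0.001]
contact_force: [-1.1, -0.2, -0.1]
width: 0.0751
```

Run:
```python
from meas import *
plan([.5553,-.2335,.068],11.3)
```

```text
n 1 clock 24.95 p [ 0.5569 -0.2345  0.0692] jawyaw 11.28 rot left [ 0.2   0.05 -0.02] F [-1.1 -0.2 -0.1] w 0.0751
0.13,-0.13,0.12,0.2,0.1,0
```

Call:
servo_tool(
  deltas=[0,-0.1,0.1,0,0,0,0,0,0,0,0,0,0,0,0,0,0,0,0,0,0,0,0,0,0,0,0,0,0,0,0,0,0,0,0,0],
  jaw=2.5,
  grip_force=60,
)

```text
clock: 25.55
position: [0.5567, -0.2356, 0.0704]
ee_rot: [0.003, 0.634, 0.773, 0.001]
contact_force: [-0.2, -0.9, 0.2]
width: 0.0349
```

Call:
servo_tool(
  deltas=[0,0,-0.5,0,0,0,0,0,-2,0,0,0,0,0,-4,0,0,0,0,0,-4,0,0,0,0,0,-3,0,0,0],
)

```text
clock: 26.05
position: [0.5519, -0.2331, 0.2033]
ee_rot: [-0.005, 0.634, 0.773, -0.0]
contact_force: [0.9, -0.1, -2.2]
width: 0.0348
```

Run:
```python
from meas import *
plan([.518,-.075,.2],-2.1)
snap('wrist','w11')
```

```text
n 4 clock 26.05 p [ 0.5519 -0.2331  0.2033] jawyaw 11.24 rot left [-0.44 -0.42 13.34] F [ 0.9 -0.1 -2.2] w 0.0348
4.04,-0.06,0.11,-0.1,-0.1,3.3,
4.03,-0.29,0.11,-0.1,-0.1,3.3,
4.01,-0.53,0.1,-0.1,-0.1,3.3,
3.97,-0.76,0.09,-0.1,-0.1,3.3
```

View pics/w11.png

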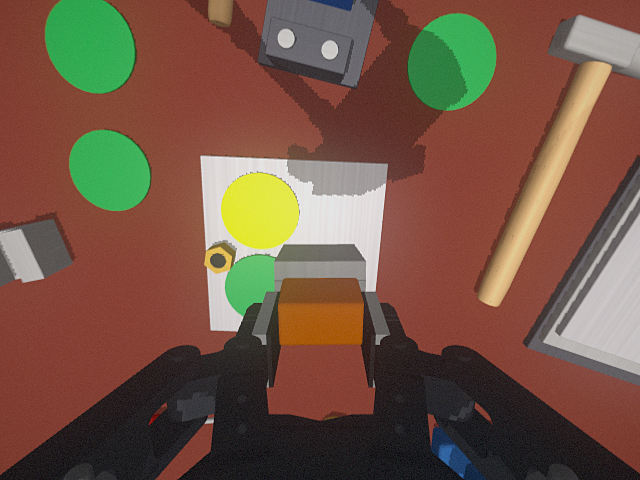

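Wrist view: the wedge is held squarely by its head at (321,312). Carrying it over the gap.

Call:
servo_tool(
  deltas=[4,-0.1,0,0,0,3.3,4,-0.3,0,0,0,3.3,4,-0.5,0,0,0,3.3,4,-0.8,0,0,0,3.3,0,0,0,0,0,0],
)

```text
clock: 26.6
position: [0.5207, -0.074, 0.2104]
ee_rot: [0.002, 0.724, 0.69, 0.002]
contact_force: [0.0, -0.5, -1.4]
width: 0.0346
```

```bash
cat >> meas.py <<'E'
def head(C,D,tz):
    P=cloud(C,D); z=P[...,2]; m=(np.abs(z-tz-.018)<.004); m[:200]=0; m[:,:278]=0; m[:,363:]=0
    p,r,_=pose(); c=rect(C,D,m,tz+.018); print('head',c,'off from tcp mm',(np.array(c[0])-p[:2]*1000).round(1))
E
python3 - <<'E'
from meas import *
C,im,D=load('w11'); head(C,D,.2033)
plan([.518,-.075,.2],-2.1)
C,im,D=snap('wrist','w12'); head(C,D,pose()[0][2])
P=cloud(C,D); x,y,z=[P[...,i] for i in range(3)]
m=(np.abs(z-.062)<.004)&(y>-.07)&(y<.058)&(np.abs(x-.523)<.05)
hsv=cv2.cvtColor(im,cv2.COLOR_RGB2HSV); b=m&(hsv[...,1]>120)&(hsv[...,0]>100)&(hsv[...,0]<130);print('blue',rect(C,D,b,.062))
plan([.518,-.075,.2],-2.1)
E
```

```text
head ((550.8, -232.9), (35.3, 27.2), 13.24) off from tcp mm [  30.1 -158.9]
n 1 clock 26.6 p [ 0.5207 -0.074   0.2104] jawyaw -2.76 rot left [ 0.37  0.01 -0.66] F [ 0.  -0.5 -1.4] w 0.0346
-0.11,-0.27,1.04,0.4,0,-0.7
head ((519.5, -73.1), (26.8, 35.2), 89.3) off from tcp mm [-2.3  3.3]
blue ((519.3, -37.7), (39.8, 43.3), 87.9)
n 1 clock 26.65 p [ 0.5218 -0.0764  0.2105] jawyaw -2.74 rot left [ 0.47  0.17 -0.64] F [ 0.   0.3 -1.3] w 0.0347
0.12,-0.39,1.05,0.5,0.2,-0.6
```

View pics/w12.png

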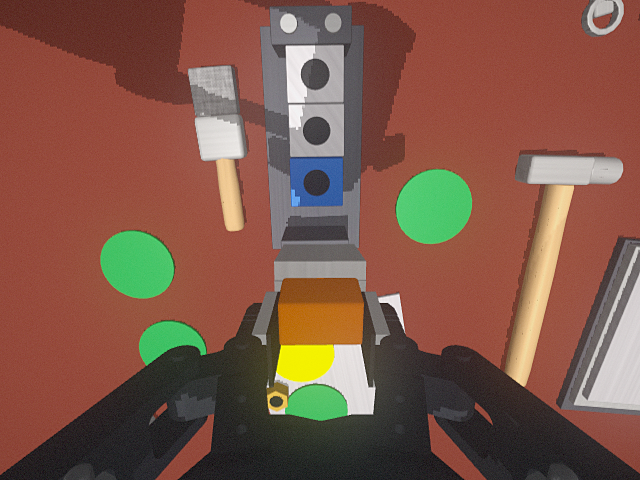

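Run:
```python
from meas import *
C,im,D=load('w12'); P=cloud(C,D)
for v in range(272,350,6): print(v,P[v,320].round(4),im[v,320])
```

```text
272 [ 0.5207 -0.0613  0.1984] [155 156 152]
278 [ 0.5206 -0.0628  0.2021] [162  78   3]
284 [ 0.5206 -0.0627  0.2089] [139  75  32]
290 [ 0.5206 -0.0627  0.2153] [137  78  14]
296 [ 0.5206 -0.0622  0.2219] [142  82  29]
302 [ 0.5205 -0.0628  0.2261] [148  84  24]
308 [ 0.5204 -0.0644  0.2281] [185 110  29]
314 [ 0.5203 -0.0672  0.2279] [189 112  30]
320 [ 0.5202 -0.0701  0.2278] [187 112  32]
326 [ 0.52   -0.0733  0.227 ] [188 108  15]
332 [ 0.5199 -0.0755  0.228 ] [189 113  31]
338 [ 0.5198 -0.078   0.2286] [189 117  36]
344 [ 0.5196 -0.0818  0.2272] [179 129  28]
```

Call:
servo_tool(
  deltas=[0.1,-0.3,2,0.5,0.2,-0.6,0,0,3,0,0,0,0,0,1,0,0,0,0,0,0,0,0,0],
)

```text
clock: 27.05
position: [0.5214, -0.0786, 0.15]
ee_rot: [0.003, 0.719, 0.695, 0.0]
contact_force: [0.1, -0.2, -1.3]
width: 0.0349
```

Run:
```python
from meas import *
plan([.518,-.0755,.14],-2.1)
C,im,D=snap('wrist','w13'); P=cloud(C,D)
for v in range(278,350,10): print(v,P[v,320].round(4))
plan([.518,-.0755,.14],-2.1)
x,y,z=[P[...,i] for i in range(3)]
m=(np.abs(z-.062)<.004)&(y>-.07)&(y<.058)&(np.abs(x-.523)<.05)
hsv=cv2.cvtColor(im,cv2.COLOR_RGB2HSV); b=m&(hsv[...,1]>120)&(hsv[...,0]>100)&(hsv[...,0]<130);print('blue',rect(C,D,b,.062))
```

```text
n 1 clock 27.05 p [ 0.5214 -0.0786  0.15  ] jawyaw -2.01 rot left [0.24 0.2  0.09] F [ 0.1 -0.2 -1.3] w 0.0349
0.3,-0.35,0.99,0.2,0.2,0.1
278 [ 0.5212 -0.0675  0.1413]
288 [ 0.5212 -0.0675  0.1522]
298 [ 0.5211 -0.0675  0.1618]
308 [ 0.5211 -0.0685  0.1683]
318 [ 0.5209 -0.0737  0.1672]
328 [ 0.5207 -0.078   0.1678]
338 [ 0.5206 -0.0826  0.1679]
348 [ 0.5166 -0.202   0.0042]
n 1 clock 27.1 p [ 0.5217 -0.0787  0.1506] jawyaw -2.01 rot left [0.28 0.21 0.09] F [-0.1  0.  -1. ] w 0.0346
0.31,-0.38,1.05,0.3,0.2,0.1
blue ((519.3, -37.3), (39.1, 43.6), 87.94)
```

View pics/w13.png

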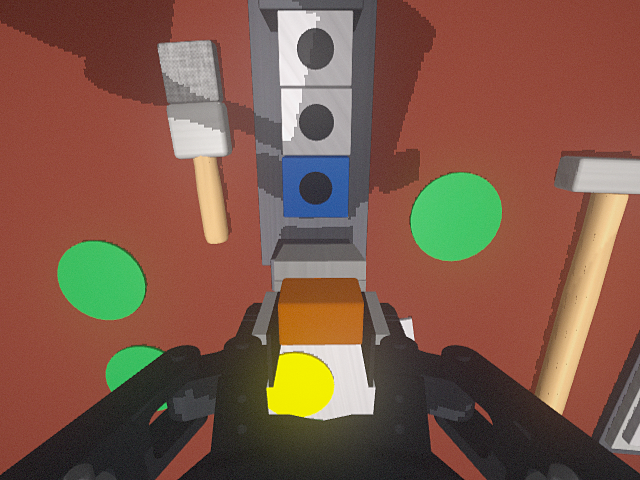

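Call:
servo_tool(
  deltas=[0.6,-0.4,0.5,0.3,0.2,0,0,0,0.7,0,0,0,0,0,0,0,0,0],
)

```text
clock: 27.4
position: [0.5197, -0.0736, 0.14]
ee_rot: [0.002, 0.72, 0.694, 0.001]
contact_force: [0.0, -0.3, -1.7]
width: 0.0349
```

Run:
```python
from meas import *
plan([.5185,-.0735,.12],-2.1)
```

```text
n 1 clock 27.4 p [ 0.5197 -0.0736  0.14  ] jawyaw -2.08 rot left [0.22 0.07 0.02] F [ 0.  -0.3 -1.7] w 0.0349
0.01,-0.13,2,0.2,0.1,0
```

Aligned. Descend into the gap, watching the force.

Call:
servo_tool(
  deltas=[0,-0.15,1,0.2,0,0,0,0,1,0,0,0,0,0,0.8,0,0,0,0,0,0,0,0,0],
)

```text
clock: 27.8
position: [0.5186, -0.0737, 0.1103]
ee_rot: [0.001, 0.72, 0.694, -0.0]
contact_force: [-0.1, 0.5, -0.9]
width: 0.0348
```

Run:
```python
from meas import *
plan([.5185,-.0735,.09],-2.1)
snap('scene','s1')
im=load('s1')[1]; cv2.imwrite('pics/s1c.png',cv2.resize(im[180:320,240:420],None,fx=4,fy=4)[:,:,::-1])
```

```text
n 1 clock 27.8 p [ 0.5186 -0.0737  0.1103] jawyaw -2.06 rot left [0.09 0.1  0.04] F [-0.1  0.5 -0.9] w 0.0348
0.02,-0.01,2.03,0.1,0.1,0
```

View pics/s1c.png

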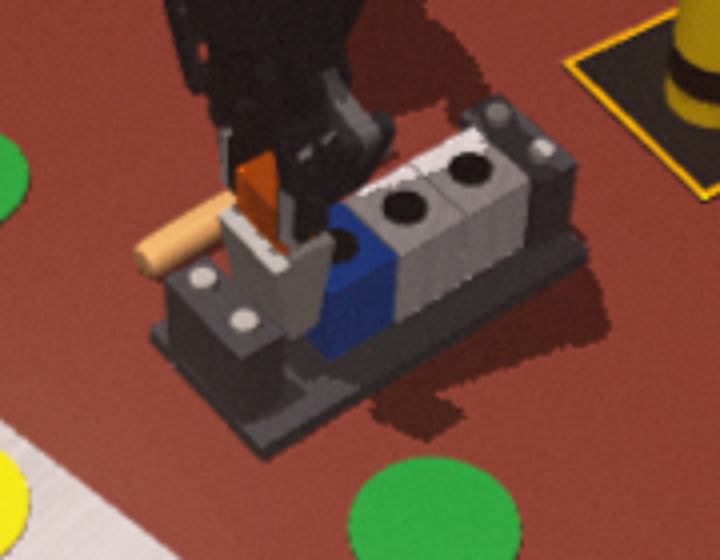

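The scene crop shows the wedge foot at (285,330) in the gap between blue and the stop, clear of both. Keep pressing down.

Call:
servo_tool(
  deltas=[0,0,0.9,0.1,0,0,0,0,0.8,0,0,0,0,0,0.5,0,0,0,0,0,0,0,0,0],
)

```text
clock: 28.25
position: [0.5195, -0.0739, 0.0871]
ee_rot: [0.001, 0.72, 0.694, -0.0]
contact_force: [0.1, 0.2, -1.6]
width: 0.0347
```

Run:
```python
from meas import *
plan([.5185,-.0735,.08],-2.1)
```

```text
n 1 clock 28.25 p [ 0.5195 -0.0739  0.0871] jawyaw -2.06 rot left [0.08 0.12 0.04] F [ 0.1  0.2 -1.6] w 0.0347
0.04,-0.1,0.71,0.1,0.1,0
```

Call:
servo_tool(
  deltas=[0,-0.1,0.3,0.1,0.1,0,0,0,0.3,0,0,0],
)

```text
clock: 28.45
position: [0.5191, -0.0741, 0.0814]
ee_rot: [0.001, 0.72, 0.694, 0.0]
contact_force: [-1.7, 0.9, 2.3]
width: 0.0346
```

Call:
servo_tool(
  deltas=[0,0,0.3,0,0,0,0,0,0.3,0,0,0],
)

```text
clock: 28.65
position: [0.5197, -0.0737, 0.0782]
ee_rot: [0.001, 0.72, 0.694, 0.001]
contact_force: [-8.9, 2.1, 33.3]
width: 0.0345
```

Call:
servo_tool(
  deltas=[0,0,-0.1,0,0,0],
)

```text
clock: 28.75
position: [0.5198, -0.0737, 0.0798]
ee_rot: [0.001, 0.72, 0.694, 0.001]
contact_force: [-0.4, 0.6, -1.3]
width: 0.0345
```

Run:
```python
from meas import *
plan([.5185,-.0735,.08],-2.1)
im=snap('scene','s2')[1]; cv2.imwrite('pics/s2c.png',cv2.resize(im[180:320,240:420],None,fx=4,fy=4)[:,:,::-1])
```

```text
n 1 clock 28.75 p [ 0.5198 -0.0737  0.0798] jawyaw -2.06 rot left [0.2  0.01 0.04] F [-0.4  0.6 -1.3] w 0.0345
0.01,-0.13,-0.02,0.2,0,0
```

View pics/s2c.png

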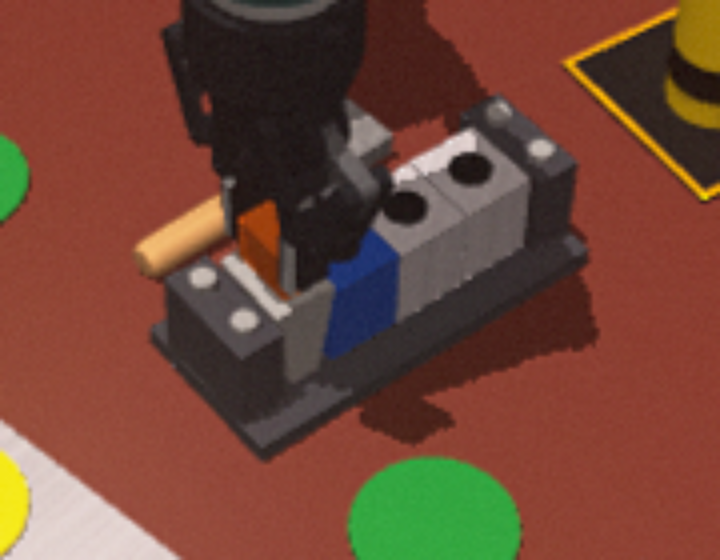

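The wedge looks down between blue and the stop (foot at about (300,375)). I'll release it, then press on the head from above with the jaws shut.

Call:
servo_tool(
  deltas=[0,0,0,0,0,0,0,0,0,0,0,0,0,0,0,0,0,0,0,0,0,0,0,0],
  jaw=6.5,
)

```text
clock: 29.2
position: [0.5206, -0.0741, 0.0796]
ee_rot: [0.002, 0.72, 0.694, 0.001]
contact_force: [-0.3, -0.5, 0.0]
width: 0.0651
```

Call:
servo_tool(
  deltas=[0,0,-2,0,0,0,0,0,-3,0,0,0,0,0,0,0,0,0],
)

```text
clock: 29.5
position: [0.5196, -0.074, 0.1295]
ee_rot: [0.001, 0.72, 0.694, 0.001]
contact_force: [0.2, 1.1, 0.2]
width: 0.0651
```

Run:
```python
from meas import *
plan([.5185,-.0735,.115],-2.1)
C,im,D=snap('wrist','w14'); P=cloud(C,D); x,y,z=[P[...,i] for i in range(3)]
m=(np.abs(z-.096)<.006)&(np.abs(x-.52)<.03)&(y<-.05)&(y>-.1)
print('headz',np.median(z[m]),m.sum(),rect(C,D,m,.096))
```

```text
n 1 clock 29.5 p [ 0.5196 -0.074   0.1295] jawyaw -2.07 rot left [0.1  0.01 0.03] F [0.2 1.1 0.2] w 0.0651
0.05,-0.12,1.45,0.1,0,0
headz 0.09617507806625991 2326 ((519.8, -70.8), (21.4, 35.8), 89.05)
```

View pics/w14.png

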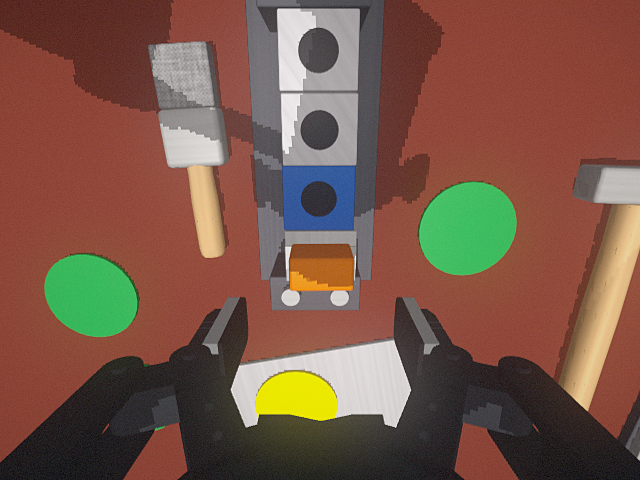

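Wrist view: wedge head at (321,267) between blue (319,198) and the stop. Its top is at 96.2 mm, and fully home is 96. A confirming press follows.

Call:
servo_tool(
  deltas=[0.1,0,0,0,0,0,0,0,0,0,0,0,0,0,0,0,0,0,0,0,0,0,0,0,0,0,1,0,0,0,0,0,0,0,0,0],
  jaw=0,
  grip_force=30,
)

```text
clock: 30.15
position: [0.5153, -0.0718, 0.1129]
ee_rot: [-0.004, 0.72, 0.694, -0.002]
contact_force: [-0.4, 0.1, -0.1]
width: -0.0
```

Call:
servo_tool(
  deltas=[0,0,1,0,0,0,0,0,0.5,0,0,0],
)

```text
clock: 30.35
position: [0.5153, -0.0718, 0.0967]
ee_rot: [-0.004, 0.72, 0.694, -0.002]
contact_force: [-0.6, -0.4, 0.8]
width: 0.0
```

Call:
servo_tool(
  deltas=[0,0,0.15,0,0,0],
)

```text
clock: 30.45
position: [0.5154, -0.0718, 0.0961]
ee_rot: [-0.004, 0.72, 0.694, -0.002]
contact_force: [-5.1, 1.7, 25.5]
width: 0.0001
```

Call:
servo_tool(
  deltas=[0,0,0.1,0,0,0],
)

```text
clock: 30.55
position: [0.5154, -0.0717, 0.0962]
ee_rot: [-0.004, 0.72, 0.694, -0.002]
contact_force: [-1.8, 0.2, 11.3]
width: -0.0
```

The press reads 25 N with no movement (TCP at 96.2 mm), so the wedge is home. Now rise and fetch the bottle.

Call:
servo_tool(
  deltas=[0,0,-2,0,0,0,0,0,-4,0,0,0,0,0,-4,0,0,0,0,0,-3,0,0,0],
  jaw=8.2,
)

```text
clock: 30.95
position: [0.5131, -0.0712, 0.2245]
ee_rot: [-0.01, 0.72, 0.694, -0.006]
contact_force: [0.5, -1.0, -1.3]
width: 0.0581
```

Run:
```python
from meas import *
C,im,D=snap('wrist','w15'); P=cloud(C,D); x,y,z=[P[...,i] for i in range(3)]
m=(np.abs(z-.062)<.003)&(y>-.06)&(y<.06)&(np.abs(x-.523)<.05)
print('row',rect(C,D,m,.062))
m=(np.abs(z-.096)<.006)&(np.abs(x-.52)<.03)&(y<-.05)&(y>-.1)
print('head',rect(C,D,m,.096),np.median(z[m]))
plan([.527,.2218,.22],-2)
```

```text
row ((520.5, -17.4), (80.2, 44.5), 87.82)
head ((519.6, -71.1), (20.2, 35.1), 88.31) 0.09588298913441029
n 7 clock 31.0 p [ 0.516  -0.072   0.2294] jawyaw -2.07 rot left [-0.73 -0.18 -0.07] F [ 1.9 -0.3  3.2] w 0.065
4.2,0.01,0.15,-0.1,0,0,
4.2,0.01,0.15,-0.1,0,0,
4.2,0.01,0.14,-0.1,0,0,
4.2,0.01,0.14,-0.1,0,0,
4.2,0.01,0.14,-0.1,0,0,
4.2,0.01,0.14,-0.1,0,0,
4.2,0.01,0.14,-0.1,0,0
```

View pics/w15.png

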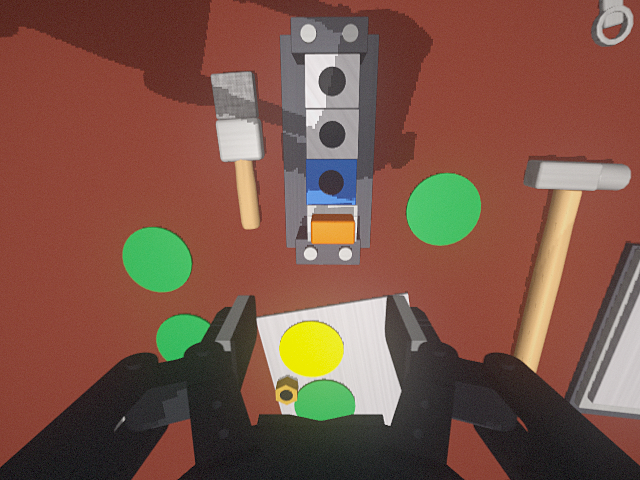

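Run:
```python
from meas import *
C,im,D=load('w15'); cv2.imwrite('pics/w15c.png',cv2.resize(im[10:270,270:390],None,fx=2.3*2,fy=2.3,interpolation=cv2.INTER_CUBIC)[:,:,::-1])
g=im[:,:,:].mean(2)
print([int(v) for v in g[40:60,350:355].mean(1)]);print([int(v) for v in g[100:118,350:355].mean(1)]);print([int(v) for v in g[150:168,350:355].mean(1)])
for r in (52,108,159,206): print(r,ray(C,333,r,.062).round(4))
P=cloud(C,D); 
for r in range(195,262,4): print(r,P[r,318].round(4),P[r,333].round(4))
```

```text
[154, 127, 86, 84, 84, 85, 86, 86, 86, 84, 87, 84, 63, 89, 155, 172, 168, 167, 167, 168]
[167, 167, 169, 169, 169, 170, 170, 150, 96, 132, 172, 169, 168, 167, 167, 169, 170, 168]
[164, 164, 165, 164, 166, 166, 168, 170, 152, 82, 103, 103, 104, 105, 104, 105, 106, 103]
52 [0.5239 0.0654 0.062 ]
108 [0.5229 0.0242 0.062 ]
159 [ 0.5218 -0.0166  0.062 ]
206 [ 0.5208 -0.0575  0.062 ]
195 [ 0.5078 -0.047   0.063 ] [ 0.521  -0.0475  0.0629]
199 [ 0.5076 -0.0509  0.0612] [ 0.5209 -0.0511  0.0625]
203 [ 0.5075 -0.0542  0.063 ] [ 0.5208 -0.0549  0.0617]
207 [ 0.5075 -0.0571  0.0662] [ 0.5207 -0.0576  0.0659]
211 [ 0.5074 -0.0605  0.0671] [ 0.5206 -0.0612  0.0659]
215 [ 0.5076 -0.062   0.0761] [ 0.5205 -0.0627  0.0751]
219 [ 0.508  -0.062   0.0909] [ 0.5203 -0.0625  0.0901]
223 [ 0.5081 -0.0639  0.0963] [ 0.5202 -0.0645  0.0956]
227 [ 0.508  -0.0671  0.0968] [ 0.5201 -0.0676  0.0965]
231 [ 0.5078 -0.0708  0.0957] [ 0.52   -0.0707  0.0972]
235 [ 0.5077 -0.0741  0.0959] [ 0.5199 -0.0743  0.0965]
239 [ 0.5076 -0.0775  0.0958] [ 0.5198 -0.0781  0.0952]
243 [ 0.5074 -0.0811  0.0952] [ 0.5197 -0.0813  0.0958]
247 [ 0.5059 -0.0958  0.0613] [ 0.5198 -0.096   0.0619]
251 [ 0.5057 -0.0997  0.0615] [ 0.5196 -0.0995  0.0632]
255 [ 0.5056 -0.1031  0.0629] [ 0.5196 -0.1044  0.0605]
259 [ 0.5054 -0.1076  0.0615] [ 0.5194 -0.1083  0.0606]
```

View pics/w15c.png

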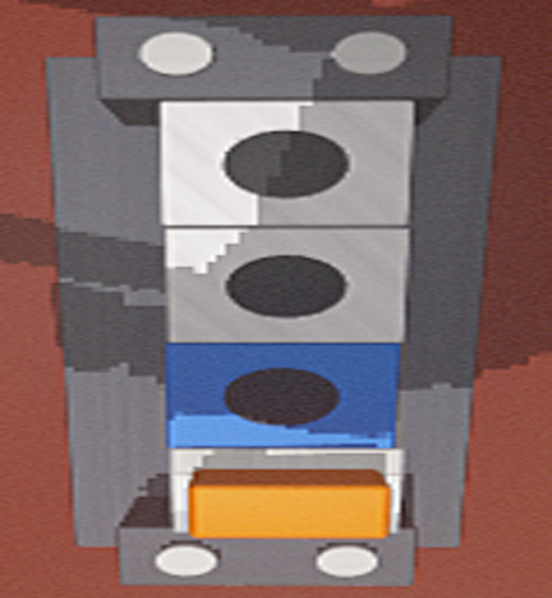

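The row is tight: only hairline seams show (rows 108 and 159), and the wedge head is level at 96 mm. On to the bottle.

Call:
servo_tool(
  deltas=[4.2,0,0,-0.4,-0.1,0,4.2,0,0,-0.3,0,0,4.2,0,0,0,0,0,4.2,0,0,0,0,0,4.2,0,0,0,0,0,4.2,0,0,0,0,0,3.5,0,0,0,0,0,0,0,0,0,0,0],
)

```text
clock: 31.8
position: [0.5308, 0.2231, 0.2283]
ee_rot: [0.003, 0.722, 0.692, 0.003]
contact_force: [0.3, 0.4, -0.4]
width: 0.0821
```

Run:
```python
from meas import *
plan([.527,.2218,.15],-2)
C,im,D=snap('wrist','w16'); P=cloud(C,D); x,y,z=[P[...,i] for i in range(3)]
m=(np.abs(z-.129)<.006)&(np.abs(x-.525)<.04)&(y<.26)&(y>.18)
v,u=np.nonzero(m); q=np.array([ray(C,a,b,.128)[:2] for a,b in zip(u,v)],np.float32)*1000
print('bottle',cv2.minEnclosingCircle(q))
m=(np.abs(z-.153)<.006)&(np.abs(x-.53)<.05)&(y<.36)&(y>.28)
v,u=np.nonzero(m); q=np.array([ray(C,a,b,.153)[:2] for a,b in zip(u,v)],np.float32)*1000
if len(q): print('green',cv2.minEnclosingCircle(q))
```

```text
n 2 clock 31.8 p [0.5308 0.2231 0.2283] jawyaw -2.43 rot left [ 0.47 -0.   -0.43] F [ 0.3  0.4 -0.4] w 0.0821
-0.08,-0.22,3.91,0.2,0,-0.2,
-0.07,-0.2,3.92,0.2,0,-0.2
bottle ((525.5076293945312, 221.97970581054688), 25.72471046447754)
green ((534.51708984375, 321.0246276855469), 19.59145736694336)
```

View pics/w16.png

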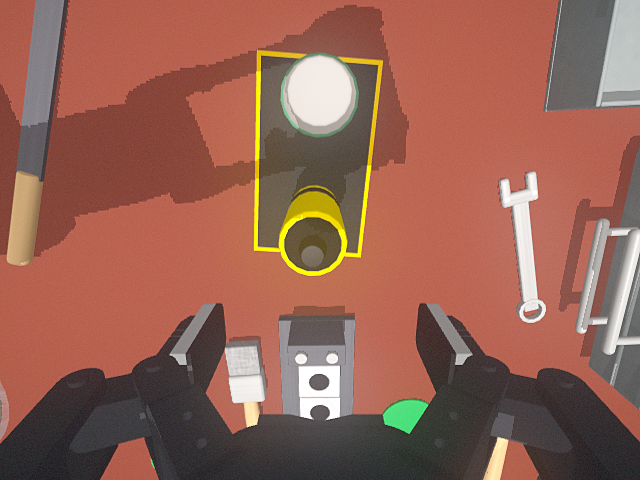

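Wrist view: the bottle at (313,243) and the can at (319,93) stand upright on the mat. Going down on the bottle at (525.5,222).

Call:
servo_tool(
  deltas=[-0.1,-0.6,3.5,0.4,0,-0.4,0,0,4,0,0,0,0,0,3,0,0,0,0,0,0,0,0,0],
)

```text
clock: 32.25
position: [0.5259, 0.2167, 0.1206]
ee_rot: [0.003, 0.72, 0.694, -0.0]
contact_force: [-0.6, 0.4, -0.2]
width: 0.0819
```

Run:
```python
from meas import *
plan([.5265,.222,.098],-2)
```

```text
n 1 clock 32.25 p [0.5259 0.2167 0.1206] jawyaw -2.1 rot left [ 0.24  0.24 -0.1 ] F [-0.6  0.4 -0.2] w 0.0819
0.55,0.03,2.25,0.2,0.2,-0.1
```

Call:
servo_tool(
  deltas=[0.6,0,1,0.2,0.2,0,0,0,1.2,0,0,0,0,0,0,0,0,0],
)

```text
clock: 32.55
position: [0.5283, 0.2214, 0.0994]
ee_rot: [0.001, 0.721, 0.693, 0.001]
contact_force: [-0.4, 0.1, -0.3]
width: 0.0822
```

Run:
```python
from meas import *
plan([.5265,.222,.098],-2)
```

```text
n 1 clock 32.55 p [0.5283 0.2214 0.0994] jawyaw -2.24 rot left [ 0.24  0.   -0.24] F [-0.4  0.1 -0.3] w 0.0822
0.05,-0.18,0.14,0.2,0,-0.2
```

Call:
servo_tool(
  deltas=[0,-0.2,0.1,0.2,0,0,0,0,0,0,0,0,0,0,0,0,0,0,0,0,0,0,0,0,0,0,0,0,0,0,0,0,0,0,0,0],
  jaw=3.5,
  grip_force=40,
)

```text
clock: 33.15
position: [0.5274, 0.2218, 0.1004]
ee_rot: [0.001, 0.721, 0.693, 0.002]
contact_force: [-0.3, -0.9, -2.0]
width: 0.0504
```

Call:
servo_tool(
  deltas=[0,0,-0.5,0,0,0,0,0,-2,0,0,0,0,0,-4,0,0,0,0,0,-4,0,0,0,0,0,-3,0,0,0],
)

```text
clock: 33.65
position: [0.5225, 0.2205, 0.2337]
ee_rot: [-0.003, 0.721, 0.693, -0.006]
contact_force: [0.4, -0.2, -3.4]
width: 0.0505
```

Run:
```python
from meas import *
plan([.492,-.243,.235],-2)
```

```text
n 11 clock 33.65 p [0.5225 0.2205 0.2337] jawyaw -2.22 rot left [-0.68  0.24 -0.22] F [ 0.4 -0.2 -3.4] w 0.0505
-4.22,-0.11,0.01,-0.1,0,0,
-4.22,-0.12,0.01,-0.1,0,0,
-4.22,-0.12,0,-0.1,0,0,
-4.22,-0.12,0,-0.1,0,0,
-4.22,-0.12,0,-0.1,0,0,
-4.22,-0.12,0,-0.1,0,0,
-4.22,-0.12,0,-0.1,0,0,
-4.22,-0.12,0,-0.1,0,0,
-4.22,-0.13,-0.01,-0.1,0,0,
-4.22,-0.13,-0.01,-0.1,0,0,
-4.22,-0.13,-0.01,-0.1,0,0
```

Call:
servo_tool(
  deltas=[-4.2,-0.1,0,-0.3,0,0,-4.2,-0.1,0,0,0,0,-4.2,-0.1,0,0,0,0,-4.2,-0.1,0,0,0,0,-4.2,-0.1,0,0,0,0,-4.2,-0.1,0,0,0,0,-4.2,-0.1,0,0,0,0,-4.2,-0.1,0,0,0,0,-4.2,-0.1,0,0,0,0,-4.2,-0.1,0,0,0,0,-3,0,0,0,0,0],
)

```text
clock: 34.75
position: [0.4984, -0.2391, 0.2425]
ee_rot: [0.004, 0.717, 0.697, 0.004]
contact_force: [0.8, 0.1, -4.0]
width: 0.0505
```

Run:
```python
from meas import *
plan([.492,-.243,.16],-2)
```

```text
n 2 clock 34.75 p [ 0.4984 -0.2391  0.2425] jawyaw -1.64 rot left [ 0.65 -0.08  0.36] F [ 0.8  0.1 -4. ] w 0.0505
-0.21,-0.36,4.12,0.3,0,0.2,
-0.21,-0.34,4.12,0.3,0,0.2
```

Run:
```python
from meas import *
for f in ('w3','w10','w9','w15'):
    C,im,D=load(f); P=cloud(C,D); hsv=cv2.cvtColor(im,cv2.COLOR_RGB2HSV); H,S,V=[hsv[...,i].astype(int) for i in range(3)]
    for n,m in dict(g=(H>50)&(H<80)&(S>90)&(P[...,2]<.012)&(P[...,1]<-.27)&(P[...,0]>.44),y=(H>22)&(H<33)&(S>150)&(P[...,2]<.012)&(P[...,1]<-.18)&(P[...,1]>-.285)&(P[...,0]>.44)).items():
        nn,l,st,ce=cv2.connectedComponentsWithStats(m.astype(np.uint8))
        if nn<2: continue
        i=1+np.argmax(st[1:,4]); v,u=np.nonzero(l==i); q=np.array([ray(C,a,b,.007)[:2] for a,b in zip(u,v)],np.float32)*1000
        print(f,n,len(u),cv2.minEnclosingCircle(q))
```

```text
w3 g 5046 ((503.606689453125, -326.29833984375), 38.85798263549805)
w3 y 6372 ((490.2239685058594, -243.5145721435547), 38.7160758972168)
w10 g 3587 ((503.2649841308594, -325.43206787109375), 38.872047424316406)
w10 y 4377 ((489.9724426269531, -242.93141174316406), 38.632354736328125)
w9 y 2743 ((490.1054382324219, -242.57373046875), 39.22777557373047)
w15 g 1939 ((503.22314453125, -325.709716796875), 38.922035217285156)
w15 y 2804 ((489.7701721191406, -243.09341430664062), 38.95566940307617)
```

Call:
servo_tool(
  deltas=[-0.3,-0.6,4,0.4,0,0.3,0,0,4,0,0,0,0,0,2.5,0,0,0,0,0,0,0,0,0],
)

```text
clock: 35.15
position: [0.4935, -0.2501, 0.1363]
ee_rot: [0.005, 0.722, 0.692, 0.001]
contact_force: [-0.9, 0.6, -3.3]
width: 0.0505
```

Run:
```python
from meas import *
plan([.491,-.244,.12],-2)
```

```text
n 1 clock 35.15 p [ 0.4935 -0.2501  0.1363] jawyaw -2.42 rot left [ 0.48  0.25 -0.42] F [-0.9  0.6 -3.3] w 0.0505
0.61,-0.28,1.63,0.5,0.2,-0.4
```

Call:
servo_tool(
  deltas=[0.6,-0.3,0.8,0.5,0.2,-0.4,0,0,1,0,0,0,0,0,0,0,0,0],
)

```text
clock: 35.45
position: [0.4921, -0.2441, 0.1198]
ee_rot: [0.002, 0.719, 0.695, 0.0]
contact_force: [-0.5, -0.3, -2.6]
width: 0.0503
```

Run:
```python
from meas import *
plan([.4907,-.2435,.1025],-2)
```

```text
n 1 clock 35.45 p [ 0.4921 -0.2441  0.1198] jawyaw -1.96 rot left [0.14 0.14 0.04] F [-0.5 -0.3 -2.6] w 0.0503
0.06,-0.15,1.73,0.1,0.1,0
```

Call:
servo_tool(
  deltas=[0.1,-0.2,0.8,0.2,0.2,0,0,0,0.6,0,0,0,0,0,0.2,0,0,0],
)

```text
clock: 35.75
position: [0.492, -0.2435, 0.1052]
ee_rot: [0.002, 0.719, 0.695, 0.001]
contact_force: [0.4, 0.7, -2.3]
width: 0.0503
```

Call:
servo_tool(
  deltas=[0,0,0.3,0,0,0,0,0,0.1,0,0,0],
)

```text
clock: 35.95
position: [0.4921, -0.2438, 0.1045]
ee_rot: [0.003, 0.719, 0.695, 0.001]
contact_force: [-1.0, 0.7, -2.0]
width: 0.05
```

Call:
servo_tool(
  deltas=[0,-0.1,0.25,0.2,0,0,0,0,0,0,0,0],
)

```text
clock: 36.15
position: [0.4927, -0.2443, 0.1052]
ee_rot: [0.004, 0.719, 0.695, 0.0]
contact_force: [0.0, 0.9, -4.2]
width: 0.0505
```

Call:
servo_tool(
  deltas=[0,-0.2,0.4,0.3,0,0,0,0,0.3,0,0,0],
)

```text
clock: 36.35
position: [0.493, -0.2454, 0.1043]
ee_rot: [0.005, 0.719, 0.695, -0.001]
contact_force: [-7.3, 4.0, 22.1]
width: 0.0505
```

Call:
servo_tool(
  deltas=[0.1,-0.2,-0.1,0.5,0.1,0,0,0,0,0,0,0],
)

```text
clock: 36.55
position: [0.4913, -0.2446, 0.106]
ee_rot: [0.002, 0.719, 0.695, -0.003]
contact_force: [0.5, -0.2, -4.3]
width: 0.0502
```

Call:
servo_tool(
  deltas=[0,0,0.2,0.2,0.3,0,0,0,0.1,0,0,0],
)

```text
clock: 36.75
position: [0.4915, -0.2451, 0.1045]
ee_rot: [-0.0, 0.719, 0.695, -0.002]
contact_force: [-2.3, 1.0, 14.2]
width: 0.0507
```

Standing on the pad and level. Release.

Call:
servo_tool(
  deltas=[0,0,0,0,0,0,0,0,0,0,0,0,0,0,0,0,0,0,0,0,0,0,0,0],
  jaw=8.2,
)

```text
clock: 37.15
position: [0.4924, -0.2459, 0.1036]
ee_rot: [0.0, 0.719, 0.695, -0.002]
contact_force: [0.3, -0.9, 0.1]
width: 0.0819
```

Call:
servo_tool(
  deltas=[0,0,-2,0,0,0,0,0,-4,0,0,0,0,0,-4,0,0,0,0,0,-2,0,0,0],
)

```text
clock: 37.55
position: [0.4906, -0.2441, 0.2218]
ee_rot: [-0.006, 0.719, 0.695, -0.004]
contact_force: [1.5, -0.2, -0.9]
width: 0.0821
```

Run:
```python
from meas import *
C,im,D=snap('wrist','w17'); P=cloud(C,D); x,y,z=[P[...,i] for i in range(3)]
m=(np.abs(z-.132)<.005)&(np.abs(x-.49)<.04)&(y<-.2)&(y>-.29)
v,u=np.nonzero(m); q=np.array([ray(C,a,b,.132)[:2] for a,b in zip(u,v)],np.float32)*1000
print('bottle',cv2.minEnclosingCircle(q))
plan([.535,.321,.23],-2)
```

```text
bottle ((488.6412048339844, -243.16610717773438), 25.617359161376953)
n 13 clock 37.6 p [ 0.4918 -0.2449  0.2244] jawyaw -1.9 rot left [-0.55 -0.04  0.1 ] F [ 0.4 -0.4  1.5] w 0.082
4.36,0.19,-0.04,0,0,0,
4.36,0.19,-0.04,0,0,0,
4.36,0.19,-0.04,0,0,0,
4.36,0.19,-0.04,0,0,0,
4.36,0.19,-0.04,0,0,0,
4.36,0.18,-0.04,0,0,0,
4.36,0.18,-0.04,0,0,0,
4.36,0.18,-0.04,0,0,0,
4.36,0.18,-0.04,0,0,0,
4.36,0.18,-0.04,0,0,0,
4.36,0.18,-0.04,0,0,0,
4.36,0.18,-0.04,0,0,0,
4.36,0.18,-0.04,0,0,0
```

View pics/w17.png

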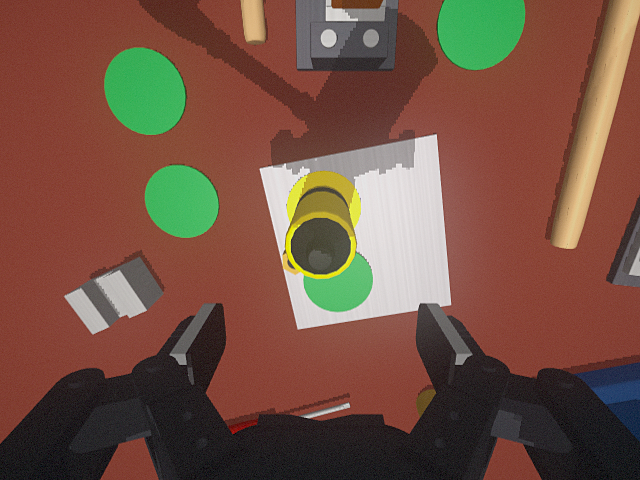

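The bottle stands at (488.6,−243.2) mm and its pad centre is (490,−243), so it is well placed (pixel (321,245)). Now the green can.

Call:
servo_tool(
  deltas=[4.35,0.2,0,-0.5,0,0,4.35,0.2,0,0,0,0,4.35,0.2,0,0,0,0,4.35,0.2,0,0,0,0,4.35,0.2,0,0,0,0,4.35,0.2,0,0,0,0,4.35,0.2,0,0,0,0,4.35,0.2,0,0,0,0,4.35,0.2,0,0,0,0,4.35,0.2,0,0,0,0,4.35,0.2,0,0,0,0,4.35,0.2,0,0,0,0,3,0,0,0,0,0,0,0,0,0,0,0],
)

```text
clock: 39.0
position: [0.5376, 0.325, 0.2131]
ee_rot: [0.0, 0.721, 0.693, -0.002]
contact_force: [-0.4, -0.5, -0.1]
width: 0.0821
```

Run:
```python
from meas import *
C,im,D=snap('wrist','w18'); P=cloud(C,D); x,y,z=[P[...,i] for i in range(3)]
m=(np.abs(z-.153)<.005)&(np.abs(x-.535)<.05)&(y<.37)&(y>.27)
v,u=np.nonzero(m); q=np.array([ray(C,a,b,.153)[:2] for a,b in zip(u,v)],np.float32)*1000
print('green',cv2.minEnclosingCircle(q))
plan([.535,.321,.12],-2)
```

```text
green ((534.4615478515625, 323.5321960449219), 19.894763946533203)
n 3 clock 39.05 p [0.5374 0.323  0.2129] jawyaw -2.26 rot left [-0.18  0.31 -0.26] F [-0.6 -0.5 -0.1] w 0.0819
-0.05,-0.07,3.1,-0.1,0.1,-0.1,
-0.06,-0.07,3.1,-0.1,0.1,-0.1,
-0.07,-0.07,3.1,-0.1,0.1,-0.1
```

Call:
servo_tool(
  deltas=[0,-0.3,3,0,0.2,-0.2,0,0,3.5,0,0,0,0,0,2.5,0,0,0,0,0,0,0,0,0],
)

```text
clock: 39.45
position: [0.5342, 0.3185, 0.1198]
ee_rot: [0.001, 0.72, 0.694, -0.003]
contact_force: [-0.1, -0.6, -0.3]
width: 0.0819
```

Run:
```python
from meas import *
plan([.5355,.3215,.0985],-2)
```

```text
n 1 clock 39.45 p [0.5342 0.3185 0.1198] jawyaw -2.12 rot left [-0.13  0.29 -0.12] F [-0.1 -0.6 -0.3] w 0.0819
0.31,0.12,2.13,-0.1,0.3,-0.1
```

Call:
servo_tool(
  deltas=[0.3,0.1,1.1,0,0.3,0,0,0,1,0,0,0,0,0,0.2,0,0,0,0,0,0,0,0,0],
)

```text
clock: 39.85
position: [0.5376, 0.3197, 0.0978]
ee_rot: [0.0, 0.721, 0.693, 0.001]
contact_force: [-0.1, -0.4, -0.0]
width: 0.0818
```

Call:
servo_tool(
  deltas=[0,-0.1,0,0.2,0,0,0,0,0,0,0,0,0,0,0,0,0,0,0,0,0,0,0,0,0,0,0,0,0,0,0,0,0,0,0,0],
  jaw=3.5,
  grip_force=40,
)

```text
clock: 40.45
position: [0.5372, 0.3204, 0.0997]
ee_rot: [-0.001, 0.721, 0.693, 0.001]
contact_force: [0.4, -0.9, -1.0]
width: 0.051
```

Call:
servo_tool(
  deltas=[0,0,-0.5,0,0,0,0,0,-2,0,0,0,0,0,-4,0,0,0,0,0,-4,0,0,0,0,0,-4,0,0,0,0,0,-4,0,0,0,0,0,-2,0,0,0],
)

```text
clock: 41.15
position: [0.5339, 0.3182, 0.3056]
ee_rot: [-0.003, 0.721, 0.693, -0.007]
contact_force: [0.2, 0.3, -3.0]
width: 0.0508
```

Run:
```python
from meas import *
plan([.5045,-.326,.3],8)
```

```text
n 15 clock 41.15 p [0.5339 0.3182 0.3056] jawyaw -2.24 rot left [ -0.85   0.21 -10.24] F [ 0.2  0.3 -3. ] w 0.0508
-4.3,-0.03,0.06,-0.1,0,-0.7,
-4.3,-0.08,0.06,-0.1,0,-0.7,
-4.3,-0.13,0.06,-0.1,0,-0.7,
-4.3,-0.18,0.06,-0.1,0,-0.7,
-4.29,-0.23,0.05,-0.1,0,-0.7,
-4.29,-0.28,0.05,-0.1,0,-0.7,
-4.29,-0.33,0.05,-0.1,0,-0.7,
-4.28,-0.39,0.05,-0.1,0,-0.7,
-4.28,-0.44,0.05,-0.1,0,-0.7,
-4.27,-0.49,0.05,-0.1,0,-0.7,
-4.27,-0.54,0.05,-0.1,0,-0.7,
-4.26,-0.59,0.04,-0.1,0,-0.7,
-4.25,-0.64,0.04,-0.1,0,-0.7,
-4.24,-0.69,0.04,-0.1,0,-0.7,
-4.23,-0.74,0.04,-0.1,0,-0.7
```

Call:
servo_tool(
  deltas=[-4.3,0,0,-0.5,0,-0.7,-4.3,-0.1,0,-0.3,0,-0.7,-4.3,-0.1,0,0,0,-0.7,-4.3,-0.2,0,0,0,-0.7,-4.3,-0.2,0,0,0,-0.7,-4.3,-0.3,0,0,0,-0.7,-4.3,-0.3,0,0,0,-0.7,-4.3,-0.4,0,0,0,-0.7,-4.3,-0.4,0,0,0,-0.7,-4.3,-0.5,0,0,0,-0.7,-4.3,-0.5,0,0,0,-0.7,-4.3,-0.6,0,0,0,-0.7,-4.2,-0.6,0,0,0,-0.7,-4.2,-0.7,0,0,0,-0.7,-3,-0.6,0,0,0,-0.7,0,0,0,0,0,0],
)

```text
clock: 42.75
position: [0.5084, -0.3368, 0.3084]
ee_rot: [0.003, 0.65, 0.76, 0.002]
contact_force: [-0.7, -0.5, -3.7]
width: 0.051
```

Run:
```python
from meas import *
plan([.5045,-.326,.2],8)
```

```text
n 3 clock 42.75 p [ 0.5084 -0.3368  0.3084] jawyaw 8.98 rot left [0.42 0.07 0.98] F [-0.7 -0.5 -3.7] w 0.051
0.38,-0.1,3.61,0.1,0,0.3,
0.38,-0.09,3.61,0.1,0,0.3,
0.38,-0.09,3.61,0.1,0,0.3
```

Call:
servo_tool(
  deltas=[0.9,-0.4,3,0.4,0,0,0,0,3.5,0,0,0,0,0,3.5,0,0,0,0,0,3.5,0,0,0,0,0,2.5,0,0,0,0,0,0,0,0,0],
)

```text
clock: 43.35
position: [0.5029, -0.327, 0.1442]
ee_rot: [0.0, 0.651, 0.759, 0.001]
contact_force: [-0.7, -0.5, -2.9]
width: 0.05
```

Run:
```python
from meas import *
plan([.5045,-.326,.11],9)
```

```text
n 1 clock 43.35 p [ 0.5029 -0.327   0.1442] jawyaw 8.81 rot left [ 0.1  -0.02 -0.19] F [-0.7 -0.5 -2.9] w 0.05
0.08,0.17,3.42,0.1,0,-0.2
```

Call:
servo_tool(
  deltas=[0.1,0.1,1.2,0.1,0,0,0,0,1.2,0,0,0,0,0,0.8,0,0,0,0,0,0,0,0,0],
)

```text
clock: 43.75
position: [0.506, -0.3262, 0.1135]
ee_rot: [0.003, 0.65, 0.76, 0.0]
contact_force: [1.1, 1.1, -3.0]
width: 0.0507
```

Run:
```python
from meas import *
plan([.5045,-.326,.103],9)
```

```text
n 1 clock 43.75 p [ 0.506  -0.3262  0.1135] jawyaw 8.86 rot left [ 0.22  0.2  -0.14] F [ 1.1  1.1 -3. ] w 0.0507
0.04,-0.15,1.05,0.2,0.2,-0.1
```

Call:
servo_tool(
  deltas=[0,-0.2,0.5,0.3,0.2,0,0,-0.1,0.4,0.1,0,0,0,0,0.2,0,0,0],
)

```text
clock: 44.05
position: [0.504, -0.3278, 0.1037]
ee_rot: [0.001, 0.65, 0.76, -0.001]
contact_force: [-0.3, -0.0, 0.8]
width: 0.0505
```

Call:
servo_tool(
  deltas=[0,0,0.3,0.1,0,0,0,0,0.1,0,0,0],
)

```text
clock: 44.25
position: [0.5049, -0.3296, 0.104]
ee_rot: [0.003, 0.65, 0.76, -0.003]
contact_force: [0.0, -0.3, -3.3]
width: 0.0507
```

Call:
servo_tool(
  deltas=[0.35,0,0,0.2,0.3,0,0,0,0.3,0,0,0],
)

```text
clock: 44.45
position: [0.505, -0.327, 0.1036]
ee_rot: [0.001, 0.65, 0.76, -0.002]
contact_force: [-5.1, 2.1, 22.4]
width: 0.0505
```

Run:
```python
from meas import *
plan([.5045,-.326,.103],9)
```

```text
n 1 clock 44.45 p [ 0.505  -0.327   0.1036] jawyaw 8.85 rot left [-0.11  0.31 -0.15] F [-5.1  2.1 22.4] w 0.0505
0.11,-0.03,0.06,-0.1,0.3,-0.2
```

The can is on the pad and level. Ease off, release, rise.

Call:
servo_tool(
  deltas=[0,0,-0.03,0,0.2,0],
)

```text
clock: 44.55
position: [0.5051, -0.3269, 0.1045]
ee_rot: [0.0, 0.65, 0.76, -0.001]
contact_force: [-0.2, -0.9, -3.2]
width: 0.0504
```

Call:
servo_tool(
  deltas=[0,0,0,0,0,0,0,0,0,0,0,0,0,0,0,0,0,0,0,0,0,0,0,0],
  jaw=8.2,
)

```text
clock: 44.95
position: [0.5059, -0.3272, 0.1045]
ee_rot: [0.001, 0.65, 0.76, -0.001]
contact_force: [0.5, -0.9, 0.6]
width: 0.0819
```

Call:
servo_tool(
  deltas=[0,0,-2,0,0,0,0,0,-4,0,0,0,0,0,-4,0,0,0,0,0,-4,0,0,0,-3,0,-4,0,0,0,-4,0,0,0,0,0,-4,0,0,0,0,0,-4,0,0,0,0,0,0,0,0,0,0,0],
)

```text
clock: 45.85
position: [0.5298, -0.4776, 0.2899]
ee_rot: [0.001, 0.649, 0.761, -0.001]
contact_force: [-0.7, 0.6, -0.5]
width: 0.0821
```

Run:
```python
from meas import *
C,im,D=snap('top','top9'); snap('scene','s9')
P=cloud(C,D); x,y,z=[P[...,i] for i in range(3)]
for n,m,h in (('bottle',(np.abs(z-.132)<.006)&(np.abs(x-.49)<.045)&(y<-.2)&(y>-.285),.132),('can',(np.abs(z-.157)<.005)&(np.abs(x-.505)<.045)&(y<-.29)&(y>-.37),.157)):
    v,u=np.nonzero(m); q=np.array([ray(C,a,b,h)[:2] for a,b in zip(u,v)],np.float32)*1000; print(n,len(q),cv2.minEnclosingCircle(q) if len(q) else 0)
m=(np.abs(z-.064)<.005)&(y>-.06)&(y<.06)&(np.abs(x-.523)<.05)
print('row',rect(C,D,m,.062)); print(manip.get_state()['clock'])
```

```text
bottle 458 ((490.48748779296875, -241.76889038085938), 26.000152587890625)
can 416 ((503.6979675292969, -322.0860595703125), 20.912059783935547)
row ((522.6, -0.1), (120.7, 46.1), 89.01)
45.95
```

View pics/top9.png

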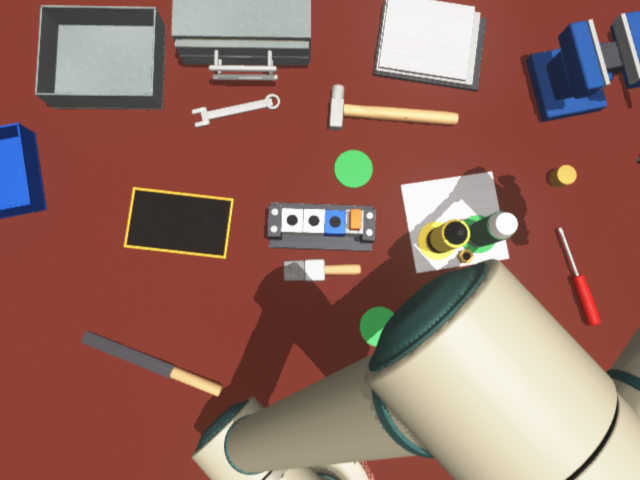

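View pics/s9.png

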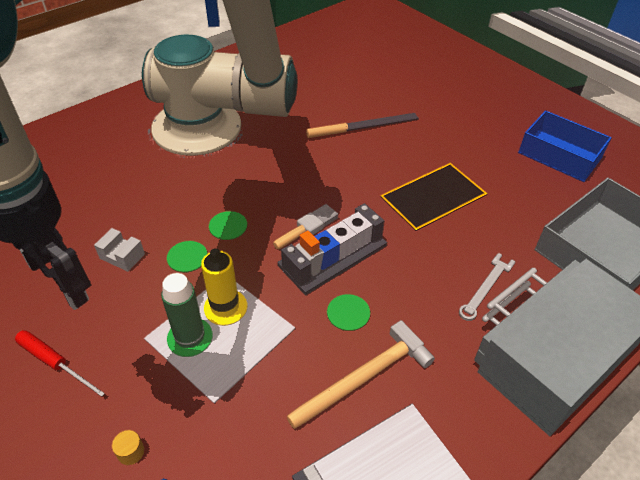

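The top and scene views show the can and bottle upright on their pads, the mat empty, and the row tight (three blanks span 120.7 mm) with the wedge home. The arm is clear of everything.

```bash
python3 -c "
from rig import manip
print(manip.sign_off(), manip.get_state()['clock'])"
```

```text
the job is handed in; nothing more can be done
the job is handed in; nothing more can be done
```

The job is done as asked and handed in at about 46 s, with the arm clear of everything. I parked the can and bottle on the mat and stood the blue blank against aluminium b. Then I drove the wedge home and stood the can and bottle back on their own pads.

**Last checks**
- **Wedge:** its head top read 96 mm, the height for fully home. A confirming press of about 25 N did not move it.
- **Row:** the three blanks span 120.7 mm against 120 nominal, with only hairline seams.
- **Bottle:** within about 1.5 mm of its pad centre, upright.
- **Can:** within about 4 mm of its pad centre, upright.

**What disagreed**
- **Row off-centre:** the two aluminium blanks stood about 2.5 mm off the fixture's centre line towards its +x side. I lined blue up with them. The wedge stands within about 2 mm of the blanks' line.
- **Press force:** the force peaked at about 33 N while seating the wedge and 25 N on the confirming press. Both exceed the 20 N you mentioned but stay under the 40 N limit.
- **Camera views:** they differed by 2 to 4 mm on tall objects, so I used the wrist camera for the fits.

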